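Latch a battery pack into the workshop charger

ROBOT

A 6-joint arm with a two-finger parallel gripper is mounted at the origin on the work surface. World frame = base frame: x ahead of the robot, y to its left, z up, the work surface at z = 0. Lengths are in m, angles in rad, forces in N, time in s.
With the tool pointing down it reaches from about 0.275 to 0.75 m from the base axis. Payload 10.2 kg.
Tool frame: the origin (TCP) lies on the centre line of the jaws, within the pads' length; the fingertips stand 8 mm ahead of it and the grasp point (between the pads) lies 11 mm behind it; z points along the fingers, y is the direction in which the jaws open and shut (so a half turn about z gives the same grasp; the last joint's range is limited). The gripper opens to 88 mm and grips with 3 to 60 N. Pads are 18 mm wide; open, the fingers measure 123 mm over their backs; the gripper's body (75 mm by 187 mm) begins 45 mm behind the grasp point.
Start: joints at [-1.446, 0.313, 1.498, -0, 1.331, -0.223], TCP at [0.179, -0.494, 0.247] pointing down, gripper open.
Joint ranges: [-2.94, 2.94], [-0.97, 2.17], [0.19, 2.56], [-1.23, 4.37], [0.02, 3.11], [-2.88, 2.88]. Speed limits (rad/s): [2.39, 2.39, 3.01, 3.14, 3.14, 3.14].

INTERFACE

Orientations are given as a unit quaternion [x, y, z, w].
In Python, from rig import bot, viewer gives the robot as it stands. The module is installed in compiled form; this text tells all that it offers.
- The arm moves only by the tool apply_moves, never from a script. Its argument "motion" is a list of rows, each an object with "delta_pos": the shift along the world's x, y, z in mm, a list of three; "yaw": the turn about the world's z in rad. In form: [{"delta_pos": [tx, ty, tz], "yaw": yaw}, ...]. A call has 1 to 10 rows; each row is the pose to reach, as a shift and turn from the pose commanded when the call began; what a row does not reach only later rows make up. A row lasts 1/12 s, in which the tool goes at most 41.7 mm and 7.16 degrees, less where a joint would pass 70% of its speed; a pose out of reach is approached as far as the arm can. A call with a gripper value outside its range is refused whole. "fingers" is the gripper command: -1 is fully open, 1 is shut, values between are in proportion, set as the call begins (left out, the last holds). The fingers move at their own pace and stop on an object; "force" is the grip in N (left out, the last holds). Time passes only in rows, so rows that repeat a pose let the fingers close. It gives the time, the measured TCP pose, the force and the opening at its end, in the units of the state.
- bot.state(): the state, without advancing time (a new reading comes with each control period).
- viewer.get_image(name): name is "side" or "top"; returns the picture (420x560x3 uint8, red, green, blue); there is no depth.
- viewer.calibration(name): a dict with "fovy" (degrees; the focal length in pixels is half the picture's height over the tangent of half this angle, whatever the lens; pixels are square), "cx", "cy" (the principal point, pixels), "eye" and "attitude" of the camera in the world. Camera axes: x right, y down, z forward; pixel columns grow to the right and rows downward; lengths in m; the calibration is good to about 2 mm. A picture is of the moment at which its call begins. calibration takes no time and is no camera call.
- bot.finish_job(): hands the job in, once; it reports no verdict.
The state is a dict: "clock": time; "qpos": joint angles; "qvel": joint speeds; "tau": joint torques, N m; "tool_pos": TCP position; "orientation": TCP orientation; "force": force on the tool from outside, world axes, zero at the start; "wrist_torque": the same for the moment, N m; "gripper_width": finger opening in m.
Only numpy, scipy, OpenCV 4.12 (cv2) and the standard library are available. Lean on these libraries where they do the work, as an engineer would, in place of code of your own. Each camera call takes 0.05 s, during which the arm holds its last target.

TASK

One bay of the three-bay battery charger is empty: press its thumb latch down until it clicks over and stays open, then take the battery pack standing on the bench and push it fully home in that bay so that the latch snaps shut over its cap; hold it all the way in, do not drop it. Then let go, leave the two packs on charge latched in their bays, and do not disturb the things lying round about.

Things in the scene. Friction and masses are not known exactly. Their poses are not given: they have to be found in the camera images.
- pack_center (a point): Battery pack to load, standing on the bench, 132 mm high, 0.4-0.63 kg, alike either way round. Black body 46 (x) x 66 (y) x 80 mm high, bevelled foot; on it a grey cap 66 (x) x 72 (y) x 12 mm, overhanging; on its middle a grip rib 40 long (x) x 16 thick (y) x 40 mm high. Point: pack's centre, 66 mm above its underside; own z runs foot to rib. Cap underside 14 mm, rib's middle 46 mm above this point.
- bay: Empty bay, any one of the charger's three (row of 98 mm wide docks, 100 mm apart): shaft 50 (x) x 70 (y) mm inside, 84 mm deep, bevelled mouth, leaning 30 deg with its open end away from the robot. Origin: middle of the mouth, on the sloping face, about 110 mm above the bench. z points out along the shaft (a pack enters along -z, own z on this z), y along the row, x up the slope towards the robot.
- seat (a point): Where the pack's centre is once it is home in the empty bay with its cap's underside resting on the sloping face: 14 mm below the bay's origin along the bay's -z. Axes as the bay's. There is 2 mm of play each way in x and y; a pack let go settles towards -x.
- latch (a joint): Empty bay's latch angle (rad): 0 shut (start), 0.8 open. Steel claw 20 mm wide, hinged on an axis along y at x -47, z +6 mm of the bay. Thumb lever on the side away from the robot. Over-centre spring: holds it shut below 0.4, open above. Shut, its hook blocks the mouth. Open, its lower jaw stands 15 mm above the face; a pack's cap pressed on it with 8 N (more than its weight) swings it down and the hook snaps over the cap, from up to 27 mm above the face.
- latch_pad (a point): Middle of the top of the rubber thumb pad (18 x 24 mm) of the empty bay's latch. Shut, it is at x -72, z +15 mm of the bay's frame, its face square to the bay's z. From shut to fully open it goes straight along the bay's -z by 21 mm; it takes 6 to 7 N at first, less towards the middle, and after 10 mm the spring pulls it on.
- pack1_center (a point): Centre of another such pack, on charge in a bay of its own, home and latched. Own axes as for the first.
- pack2_center (a point): Centre of a third such pack, on charge in a bay of its own, home and latched.
- bay1: The bay that holds the pack of pack1_center; frame and sizes as for the empty bay.
- bay2: The bay that holds the pack of pack2_center; frame and sizes as for the empty bay.
- latch1 (a joint): Angle (rad) of the latch over the pack of pack1_center, shut at 0; to be left shut.
- latch2 (a joint): Angle (rad) of the latch over the pack of pack2_center, shut at 0; to be left shut.
- tape_center (a point): Roll of orange masking tape lying flat, 100 mm across, 38 mm high; its centre. To be left alone.
- can_center (a point): Blue spray can standing upright, 58 mm across, 170 mm high; its centre. To be left alone.
- hammer: Hammer with a wooden handle lying on the bench; to be left alone.

How it is judged:
On the way, in this order (a step that is already met when the one before it is completed fails the run):
1. the empty bay's latch is pressed open and stays open (value of joint latch above 0.6 rad), for 0.2 s.
2. the pack is pushed home in the empty bay and the latch has snapped shut over it (x of pack_center in the frame of bay between -0.005 and 0.005 m and y of pack_center in the frame of bay between -0.005 and 0.005 m and z of pack_center in the frame of bay between -0.017 and -0.011 m and angle between the z axis of pack_center and the z axis of bay, either way round below 0.08 rad and value of joint latch below 0.1 rad), for 0.2 s.
At the end, for the whole second after the job is handed in: The loaded pack is at rest in the bay that was empty: centre within 5 mm sideways and 3 mm in depth of its home place, in line with the bay within 0.08 rad, that bay's latch shut (below 0.1 rad); the two other packs are still home and latched within the same limits (all of step 2 and x of pack1_center in the frame of bay1 between -0.005 and 0.005 m and y of pack1_center in the frame of bay1 between -0.005 and 0.005 m and z of pack1_center in the frame of bay1 between -0.017 and -0.011 m and angle between the z axis of pack1_center and the z axis of bay1, either way round below 0.08 rad and value of joint each of latch1, latch2 below 0.1 rad and x of pack2_center in the frame of bay2 between -0.005 and 0.005 m and y of pack2_center in the frame of bay2 between -0.005 and 0.005 m and z of pack2_center in the frame of bay2 between -0.017 and -0.011 m and angle between the z axis of pack2_center and the z axis of bay2, either way round below 0.08 rad and linear speed of pack below 0.02 m/s); the robot touches nothing.
It fails at once if the pack is dropped: it falls or slides faster than 0.4 m/s with no finger on it (linear speed of pack above 0.4 m/s and contact force between the fingers and pack below 0.3 N).
It fails at once if the latch of a pack on charge is opened (value of joint any of latch1, latch2 above 0.35 rad).
It fails at once if a pack on charge is shifted in its bay (distance of any of pack1_center, pack2_center from where it was at the start of the episode above 0.015 m).
It fails at once if the tape roll, the spray can or the hammer is moved by more than 3 cm (distance of any of tape_center, can_center, hammer from where it was at the start of the episode above 0.03 m).
It also fails if it takes over 58 s, if anything falls off the work surface, if the arm or the gripper's body presses on something with over 40 N, if the wrist force passes 120 N, or if a joint passes its speed limit or range.

## Working session

There is one attempt and no reset: what is moved stays moved. The work goes in short steps, Python scripts to look and compute and a tool call to move; the robot and the scene stay as the last step left them, time stands still between calls to the robot, and variables do not carry over. Pictures are saved under pics/ and viewed, and the job is handed in when it is done.

Besides the shell and the picture viewer there is one more tool, called after "Call:" as name([rows], argument=value, ...), one row to a line, values as JSON. apply_moves: Moves the arm, as the interface text tells. Its arguments: {"type":"object","properties":{"motion":{"type":"array"},"fingers":{"type":"number"},"force":{"type":"number"}},"required":["motion"]}

```bash
mkdir -p pics; cat > h.py <<'E'
import numpy as np, cv2
from rig import bot, viewer
from scipy.spatial.transform import Rotation as R
def snap(n,f):
    im=viewer.get_image(n); cv2.imwrite(f'pics/{f}.png',im[:,:,::-1]); return im
def cam(n):
    c=viewer.calibration(n); return c
E
python3 - <<'E'
from h import *
for n in('side','top'):
    snap(n,n+'0'); print(cam(n))
print(bot.state())
E
```

```text
{'fovy': 44.238704025797894, 'cx': 283.07400300002354, 'cy': 212.7675673467068, 'eye': array([ 0.03110059, -1.14452265,  0.97639559]), 'attitude': array([ 0.86404389, -0.20395441,  0.10767532, -0.44747824])}
{'fovy': 48.88451575006848, 'cx': 278.61663507765945, 'cy': 206.85664719432984, 'eye': array([ 0.33366319, -0.04328798,  1.36460083]), 'attitude': array([ 0.70920157, -0.69847909,  0.06081023, -0.07390673])}
{'clock': 0.1, 'qpos': array([-1.44641381e+00,  3.13369741e-01,  1.49831058e+00,  1.38333834e-05,
        1.33097067e+00, -2.23407109e-01]), 'qvel': array([ 1.12685211e-03, -1.29131851e-03, -2.07863648e-03,  5.47411399e-04,
        1.73396325e-05,  7.01655201e-05]), 'tau': array([ 2.21441631e-03, -4.02808714e+01, -2.52642578e+01,  6.95560081e-02,
        3.42603342e-02, -6.15800241e-05]), 'tool_pos': array([ 0.17889513, -0.49338091,  0.24624975]), 'orientation': array([ 9.84918506e-01,  1.73018080e-01,  3.28992439e-05, -5.28186965e-04]), 'force': array([-0.21982708, -0.87748951, -0.2260431 ]), 'wrist_torque': array([-0.0049013 , -0.03455012,  0.03060518]), 'gripper_width': 0.08812659212842362}
```

View pics/side0.png

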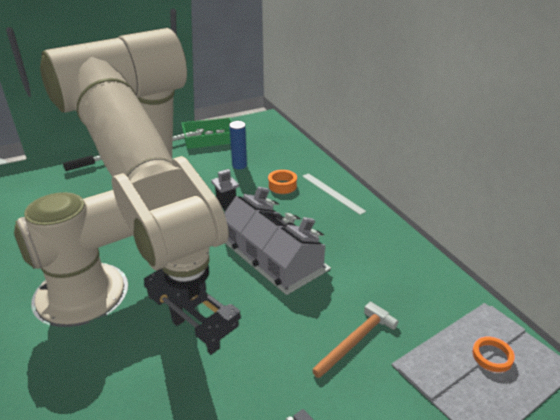

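View pics/top0.png

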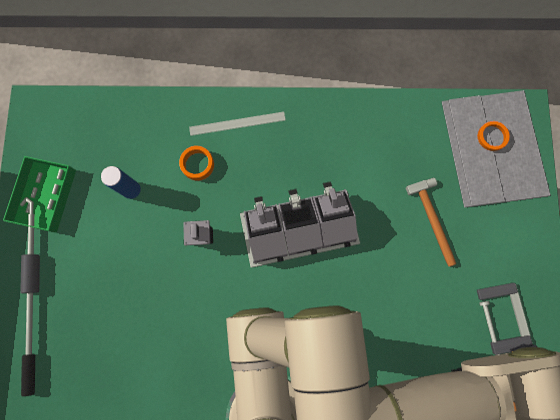

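```bash
python3 - <<'E'
import cv2
a=cv2.imread('pics/top0.png'); b=cv2.imread('pics/side0.png')
cv2.imwrite('pics/c1.png',cv2.resize(a[175:275,235:365],None,fx=6,fy=6,interpolation=cv2.INTER_CUBIC))
cv2.imwrite('pics/c2.png',cv2.resize(a[205:255,170:230],None,fx=10,fy=10,interpolation=cv2.INTER_CUBIC))
cv2.imwrite('pics/c3.png',cv2.resize(b[165:295,205:335],None,fx=4.6,fy=4.6,interpolation=cv2.INTER_CUBIC))
E
```

```text
(no output)
```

View pics/c1.png

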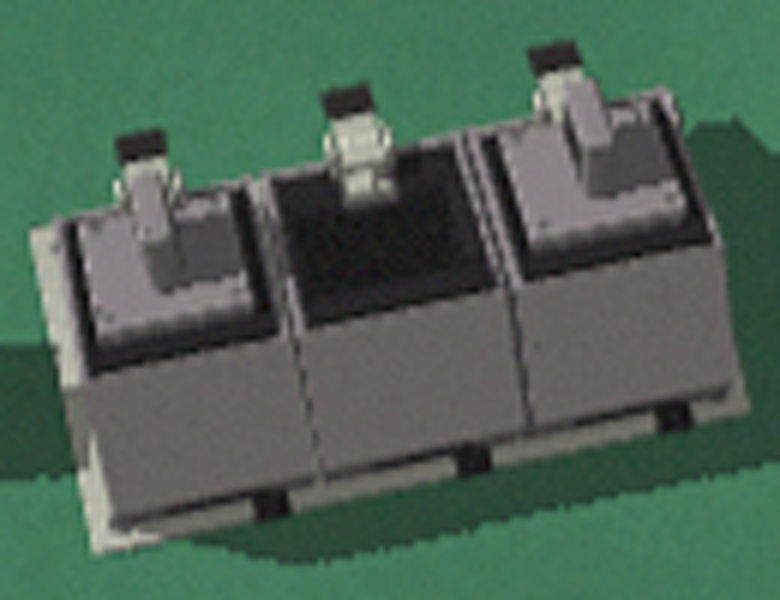

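View pics/c2.png

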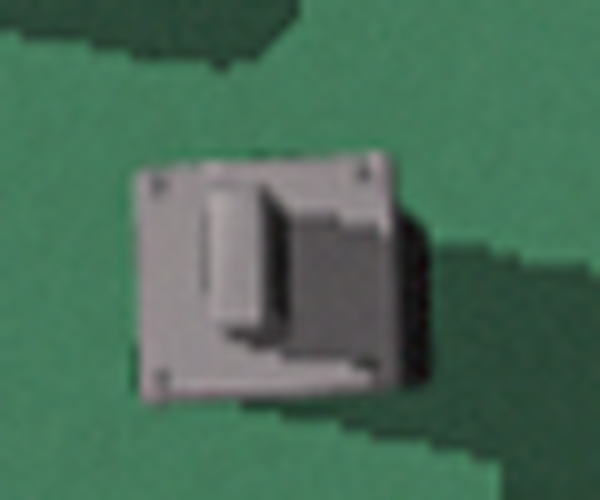

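View pics/c3.png

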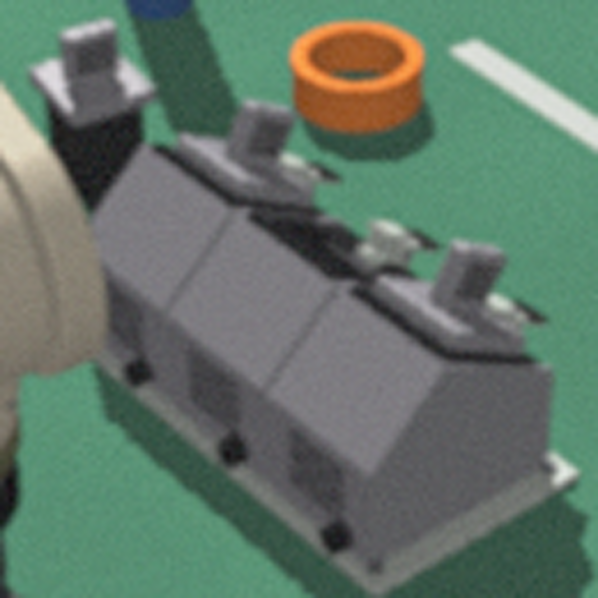

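```bash
cat >> h.py <<'E'
from scipy.optimize import least_squares
def proj(n,P):
    c=cam(n); q=np.array(c['attitude']); M=R.from_quat(q).as_matrix()
    p=(np.atleast_2d(P)-c['eye'])@M   # attitude: cam->world
    f=210/np.tan(np.radians(c['fovy'])/2)
    return np.c_[c['cx']+f*p[:,0]/p[:,2], c['cy']+f*p[:,1]/p[:,2]]
def ray(n,uv,z):
    c=cam(n); M=R.from_quat(c['attitude']).as_matrix(); f=210/np.tan(np.radians(c['fovy'])/2)
    d=M@np.array([(uv[0]-c['cx'])/f,(uv[1]-c['cy'])/f,1]); e=c['eye']; return e+d*(z-e[2])/d[2]
def bayR(th):  # th: heading of 'away' horizontally
    a=np.array([np.cos(th),np.sin(th),0]); up=np.array([0,0,1.])
    z=.5*a+np.sqrt(.75)*up; x=-np.sqrt(.75)*a+.5*up; y=np.cross(z,x)
    return np.c_[x,y,z]
E
python3 - <<'E'
from h import *
print('tcp',proj('top',bot.state()['tool_pos']),proj('side',bot.state()['tool_pos']))
c=lambda l,s,o:(np.array(l)+.5)/s-.5+np.array(o)
# features in middle-bay frame (mm); y dir: z cross x : determine
a=np.array([1,0,0]);print(bayR(0))
# bay y at th=0 
T=[];F=[]
sgn=1
# left in image = +world y
yl=bayR(0)[1,1]  # sign of world y of bay y
L=100*yl
feat=[];
def add(cam_,pt,px):feat.append((cam_,pt,px))
s=6;o=(235,175)
for y,px in((L,(140,146)),(0,(347,102)),(-L,(554,58))): add('top',(-72,y,15),c(px,s,o))
for y,pxs in((L,[(80,225),(228,195),(250,300),(100,335)]),(-L,[(500,145),(645,112),(688,210),(530,240)])):
    h=36*yl
    for (dx,dy),p in zip([(-35,h),(-35,-h),(31,-h),(31,h)],pxs): add('top',(dx,y+dy,12),c(p,s,o))
s=4.6;o=(205,165)
for y,px in((L,(325,172)),(0,(425,240)),(-L,(533,314))): add('side',(-72,y,15),c(px,s,o))
def mod(p):
    B=bayR(p[3]); return B,np.array(p[:3])
def res(p):
    B,t=mod(p);r=[]
    for cm,pt,px in feat: r.append(proj(cm,t+B@(np.array(pt)/1e3))[0]-px)
    return np.ravel(r)
sol=least_squares(res,[0.45,0.0,0.11,0.2],loss='soft_l1')
print(sol.x,np.sqrt(np.mean(sol.fun**2)));print(np.round(res(sol.x).reshape(-1,2),1))
np.save('bay.npy',sol.x)
B,t=mod(sol.x)
for n in('top','side'):
    im=cv2.imread(f'pics/{n}0.png');k=5 if n=='top' else 4.5
    im=cv2.resize(im,None,fx=k,fy=k,interpolation=cv2.INTER_CUBIC)
    def poly(pts,col):
        u=proj(n,t+np.array(pts)/1e3@B.T);u=((u+.5)*k-.5)
        cv2.polylines(im,[np.round(u).astype(int)],True,col,1)
    for y in(-100,0,100):
        poly([(25,y+35,0),(25,y-35,0),(-25,y-35,0),(-25,y+35,0)],(0,0,255))
        poly([(-63,y+12,15),(-63,y-12,15),(-81,y-12,15),(-81,y+12,15)],(0,255,255))
        if y:
            poly([(31,y+36,12),(31,y-36,12),(-35,y-36,12),(-35,y+36,12)],(0,255,0))
            poly([(18,y+8,52),(18,y-8,52),(-22,y-8,52),(-22,y+8,52)],(255,0,0))
    cc=im[int(175*k):int(275*k),int(235*k):int(365*k)] if n=='top' else im[int(165*k):int(295*k),int(205*k):int(335*k)]
    cv2.imwrite(f'pics/fit_{n}.png',cc)
E
```

```text
tcp [[481.9731925 368.2750657]] [[194.57599333 333.81788896]]
[[-0.8660254  0.         0.5      ]
 [ 0.        -1.         0.       ]
 [ 0.5        0.         0.8660254]]
[ 0.55629764 -0.07182351  0.11063636  0.22362913] 0.5679014505112123
[[ 0.1 -0. ]
 [ 0.2  0.1]
 [ 0.2  0.3]
 [-0.6 -0.1]
 [ 0.1 -0.5]
 [ 0.4  0.1]
 [-0.8 -0.2]
 [-0.2 -1.5]
 [ 0.8 -1.3]
 [-0.  -0.1]
 [ 0.3  0.4]
 [-0.3  0.3]
 [-0.8  0.2]
 [-1.3  0.1]]
```

View pics/fit_top.png

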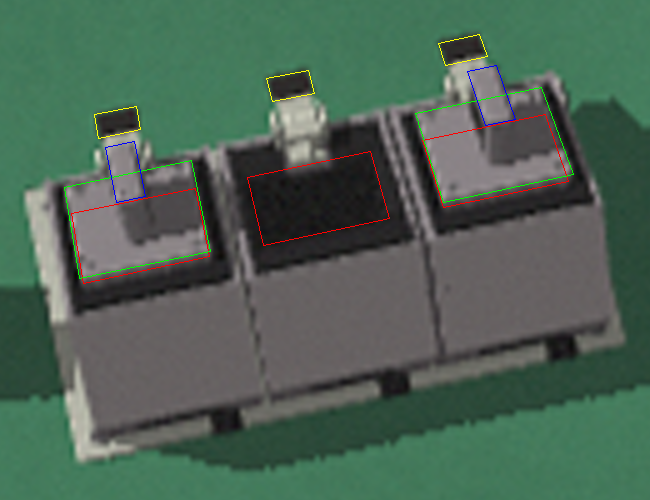

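View pics/fit_side.png

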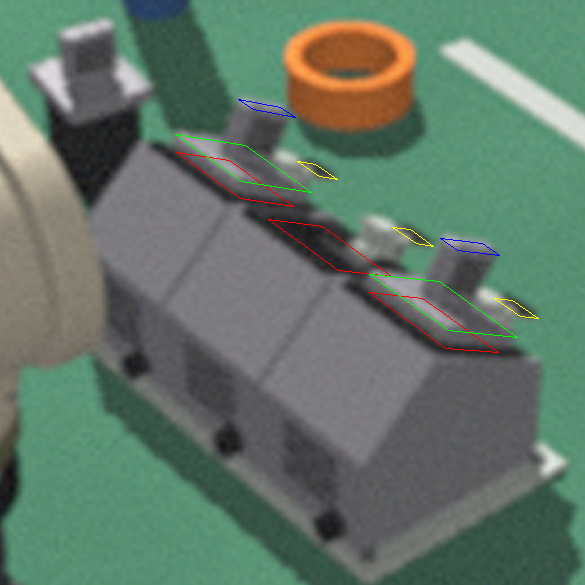

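```bash
python3 - <<'E'
from h import *
c=lambda l:(np.array(l)+.5)/10-.5+np.array((170,205))
feat=[((33,36,92),(137,172)),((33,-36,92),(390,153)),((-33,-36,92),(400,388)),((-33,36,92),(146,402)),
((20,8,132),(208,190)),((20,-8,132),(262,187)),((-20,8,132),(218,328)),((-20,-8,132),(270,325))]
def pts(p,P):
    M=R.from_euler('z',p[2]).as_matrix(); return np.array([p[0],p[1],0])+np.atleast_2d(P)/1e3@M.T
def res(p): return np.ravel(proj('top',pts(p,[f[0] for f in feat]))-np.array([c(f[1]) for f in feat]))
s=least_squares(res,[.5,.2,0]);print(s.x);print(np.round(s.fun.reshape(-1,2),2))
np.save('pack.npy',s.x)
for n,(x0,y0,x1,y1),k in(('top',(170,205,230,255),10),('side',(200,150,260,210),9)):
    im=cv2.imread(f'pics/{n}0.png');im=cv2.resize(im[y0:y1,x0:x1],None,fx=k,fy=k,interpolation=cv2.INTER_CUBIC)
    def poly(P):
        u=(proj(n,pts(s.x,P))-(x0,y0)+.5)*k-.5
        cv2.polylines(im,[np.round(u).astype(int)],True,(0,255,0),1)
    poly([(33,36,92),(33,-36,92),(-33,-36,92),(-33,36,92)]);poly([(20,8,132),(20,-8,132),(-20,-8,132),(-20,8,132)])
    poly([(23,33,10),(23,-33,10),(-23,-33,10),(-23,33,10)])
    cv2.imwrite(f'pics/pf_{n}.png',im)
E
```

```text
[0.50398674 0.21034522 0.08943618]
[[-0.17 -0.14]
 [ 0.17 -0.15]
 [ 0.22 -0.21]
 [-0.28  0.32]
 [-0.06 -0.32]
 [ 0.43 -0.46]
 [-0.52  0.53]
 [ 0.21  0.39]]
```

View pics/pf_top.png

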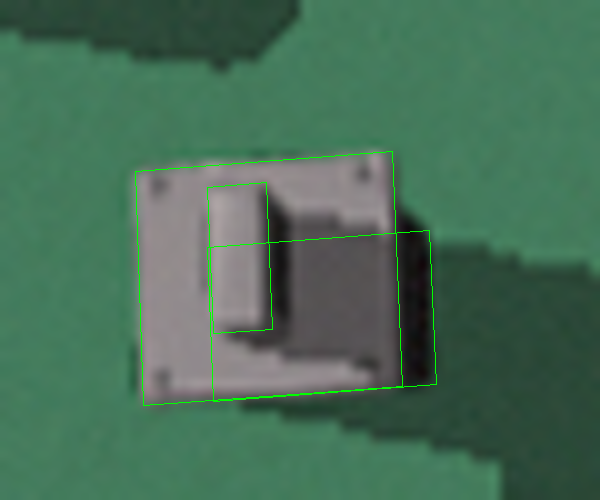

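View pics/pf_side.png

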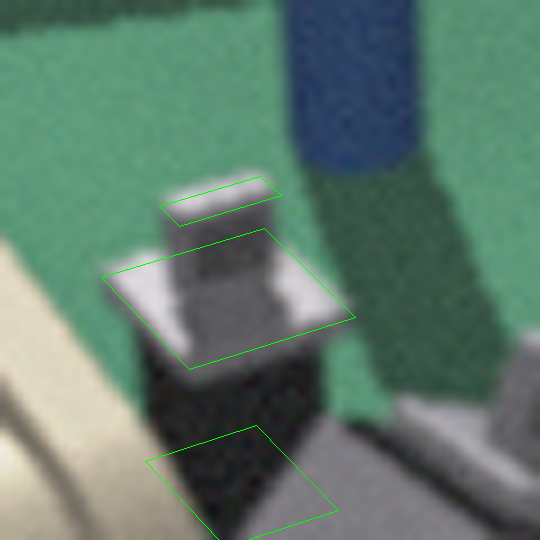

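Call:
apply_moves([
  {"delta_pos": [15, 14, 0], "yaw": 0.06},
  {"delta_pos": [40, 38, 0], "yaw": 0.15},
  {"delta_pos": [67, 64, 0], "yaw": 0.25},
  {"delta_pos": [94, 90, 0], "yaw": 0.35},
  {"delta_pos": [121, 116, 0], "yaw": 0.45},
  {"delta_pos": [148, 142, 0], "yaw": 0.55},
  {"delta_pos": [175, 168, 0], "yaw": 0.65},
  {"delta_pos": [202, 194, 0], "yaw": 0.75},
  {"delta_pos": [225, 216, 0], "yaw": 0.84},
  {"delta_pos": [240, 230, 0], "yaw": 0.9},
], fingers=1, force=20)

```text
clock: 0.93
tool_pos: [0.4205, -0.2612, 0.2465]
orientation: [0.81, 0.587, 0.0, -0.0]
force: [1.1, -0.8, -0.3]
gripper_width: 0.0236
```

```bash
python3 - <<'E'
from h import *
print(bot.state()['tool_pos'],bot.state()['orientation'],bot.state()['qpos'])
snap('side','side1')
E
```

```text
[ 0.42047304 -0.26120142  0.24653696] [ 8.09682753e-01  5.86867722e-01  1.74227129e-04 -2.93022705e-04] [-7.93250933e-01  2.47089538e-01  1.58525827e+00  4.47466508e-04
  1.30977211e+00 -4.76940017e-01]
```

View pics/side1.png

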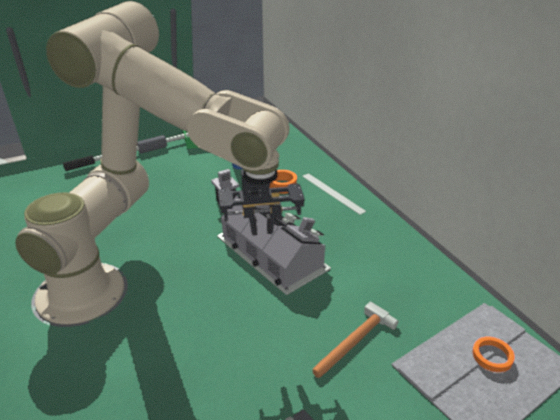

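Call:
apply_moves([
  {"delta_pos": [15, 14, 0], "yaw": 0.06},
  {"delta_pos": [40, 38, 0], "yaw": 0.14},
  {"delta_pos": [67, 64, 0], "yaw": 0.22},
  {"delta_pos": [94, 90, 0], "yaw": 0.3},
  {"delta_pos": [121, 116, 0], "yaw": 0.38},
  {"delta_pos": [148, 142, 0], "yaw": 0.46},
  {"delta_pos": [175, 168, 0], "yaw": 0.52},
  {"delta_pos": [200, 191, -10], "yaw": 0.547},
  {"delta_pos": [218, 208, -35], "yaw": 0.547},
  {"delta_pos": [221, 211, -70], "yaw": 0.547},
])

```text
clock: 1.82
tool_pos: [0.6427, -0.0502, 0.1773]
orientation: [0.623, 0.782, 0.001, 0.002]
force: [0.8, 0.3, -1.2]
gripper_width: 0.0003
```

Call:
apply_moves([
  {"delta_pos": [0, 0, -20], "yaw": 0},
  {"delta_pos": [0, 0, -32], "yaw": 0},
  {"delta_pos": [0, 0, -37], "yaw": 0},
])

```text
clock: 2.07
tool_pos: [0.6392, -0.0528, 0.1377]
orientation: [0.624, 0.781, -0.001, -0.001]
force: [-0.4, -0.9, -1.0]
gripper_width: 0.0006
```

```bash
python3 - <<'E'
from h import *
print(bot.state())
b=snap('side','side2');a=snap('top','top2')
cv2.imwrite('pics/d1.png',cv2.resize(a[155:255,235:365,::-1],None,fx=6,fy=6,interpolation=cv2.INTER_CUBIC))
cv2.imwrite('pics/d2.png',cv2.resize(b[145:275,225:355,::-1],None,fx=4.6,fy=4.6,interpolation=cv2.INTER_CUBIC))
E
```

```text
{'clock': 2.0667, 'qpos': array([-2.64770212e-01,  6.62523853e-01,  1.24950323e+00, -1.03882097e-04,
        1.23278688e+00, -4.88062982e-01]), 'qvel': array([-0.00423567,  0.0213989 ,  0.02076685,  0.00163999, -0.09518243,
       -0.00201867]), 'tau': array([ 5.08222729e-01, -5.34943128e+01, -2.39055115e+01,  7.11451820e-02,
       -4.93995252e-02,  4.69132981e-03]), 'tool_pos': array([ 0.6391777 , -0.05282928,  0.13770094]), 'orientation': array([ 6.23908003e-01,  7.81496134e-01, -6.85450893e-04, -1.45833870e-03]), 'force': array([-0.40528549, -0.86554805, -1.02813355]), 'wrist_torque': array([-0.06981178, -0.10808875,  0.03147534]), 'gripper_width': 0.000579694852318769}
```

View pics/d1.png

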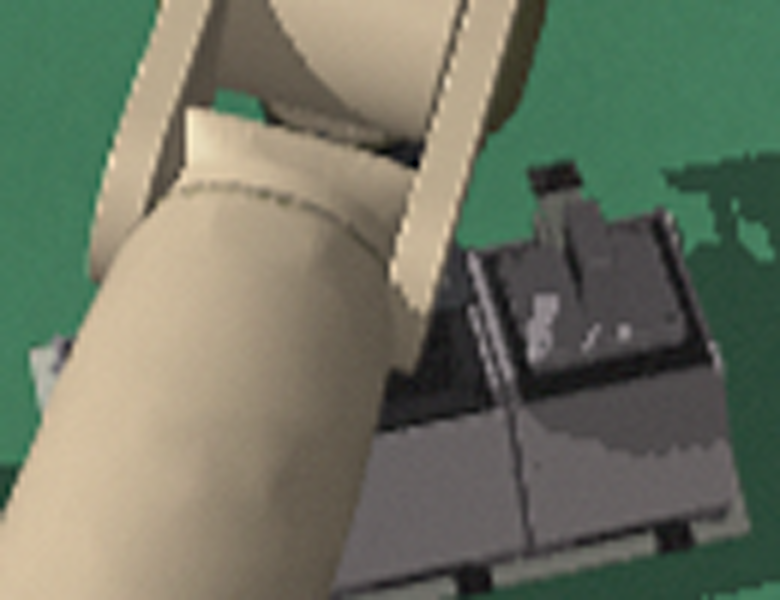

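View pics/d2.png

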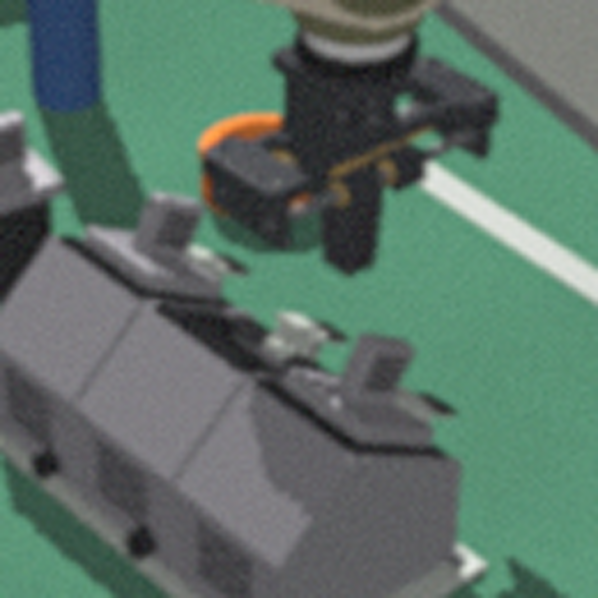

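```bash
cat >> h.py <<'E'
def overlay(n,f,out,box,k,polys):
    x0,y0,x1,y1=box; im=cv2.resize(cv2.imread(f'pics/{f}.png')[y0:y1,x0:x1],None,fx=k,fy=k,interpolation=cv2.INTER_CUBIC)
    for P,col in polys:
        u=(proj(n,P)-(x0,y0)+.5)*k-.5
        cv2.polylines(im,[np.round(u).astype(int)],True,col,1)
    cv2.imwrite(f'pics/{out}.png',im)
def rect(x0,x1,y0,y1,z): return np.array([(x0,y0,z),(x0,y1,z),(x1,y1,z),(x1,y0,z)])/1e3
def bp(P): 
    p=np.load('bay.npy'); return p[:3]+P@bayR(p[3]).T
def tp(P):
    s=bot.state(); return s['tool_pos']+P@R.from_quat(s['orientation']).as_matrix().T
E
python3 - <<'E'
from h import *
G=(0,255,0);Y=(0,255,255)
pl=[(tp(rect(-9,9,-17.5,17.5,z)),G) for z in(8,-20)]+[(bp(rect(-81,-63,-12,12,15)),Y)]
overlay('side','side2','ov',(265,165,325,225),10,pl)
E
```

```text
(no output)
```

View pics/ov.png

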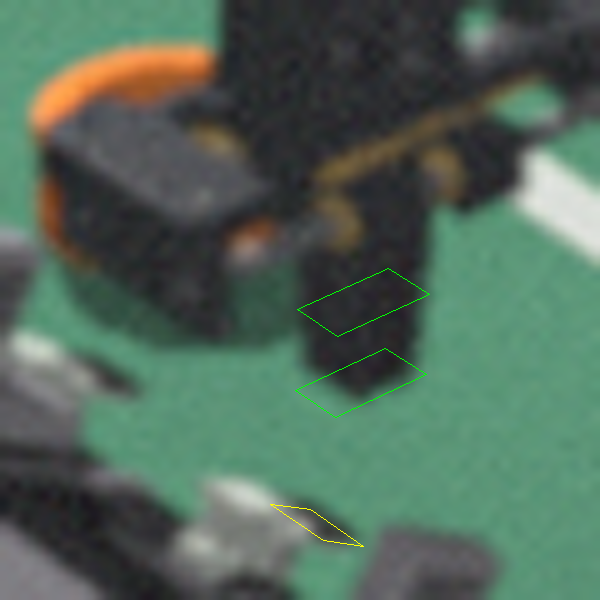

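Call:
apply_moves([
  {"delta_pos": [-2, 0, -20], "yaw": 0},
  {"delta_pos": [-2, 0, -34], "yaw": 0},
  {"delta_pos": [-2, 0, -40], "yaw": 0},
  {"delta_pos": [-3.2, -0.3, -42], "yaw": 0},
  {"delta_pos": [-4.4, -0.6, -44.3], "yaw": 0},
  {"delta_pos": [-5.6, -0.9, -46.5], "yaw": 0},
  {"delta_pos": [-6.8, -1.2, -48.7], "yaw": 0},
  {"delta_pos": [-6.8, -1.2, -48.7], "yaw": 0},
])

```text
clock: 2.83
tool_pos: [0.6342, -0.0539, 0.0923]
orientation: [0.624, 0.782, 0.001, 0.002]
force: [5.2, 0.0, 3.8]
gripper_width: 0.0001
```

```bash
python3 - <<'E'
from h import *
G=(0,255,0);Y=(0,255,255)
print(bot.state()['tool_pos'],bot.state()['force'])
snap('side','side3')
overlay('side','side3','ov3',(265,165,325,225),10,[])
E
```

```text
[ 0.63424471 -0.05393883  0.09227049] [5.17262072 0.02311222 3.8499114 ]
```

View pics/ov3.png

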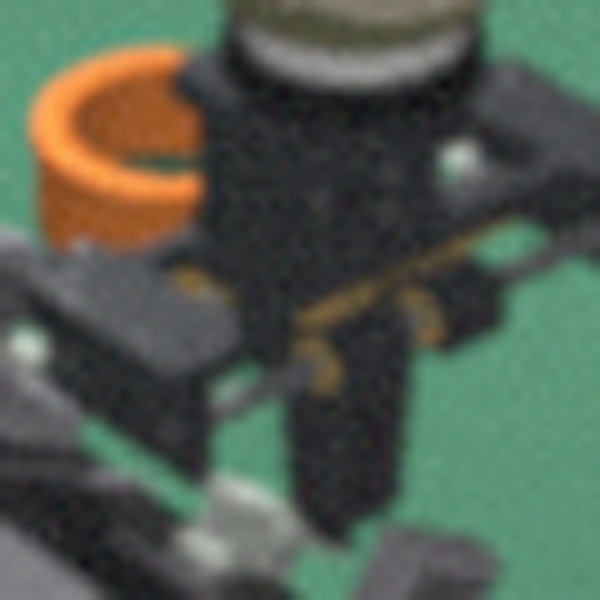

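Call:
apply_moves([
  {"delta_pos": [3.5, 0.8, 0], "yaw": 0},
  {"delta_pos": [3.5, 0.8, 0], "yaw": 0},
  {"delta_pos": [2.8, 0.6, -2.2], "yaw": 0},
  {"delta_pos": [2.1, 0.4, -4.3], "yaw": 0},
  {"delta_pos": [2.1, 0.4, -4.3], "yaw": 0},
])

```text
clock: 3.3
tool_pos: [0.635, -0.0535, 0.0861]
orientation: [0.624, 0.782, -0.0, -0.0]
force: [2.4, -1.6, 1.2]
gripper_width: 0.0005
```

```bash
python3 - <<'E'
from h import *
print(bot.state()['tool_pos'],bot.state()['force'],bot.state()['wrist_torque'])
snap('side','side4')
overlay('side','side4','ov4',(265,165,325,225),10,[])
E
```

```text
[ 0.63497943 -0.05352657  0.08607952] [ 2.41476277 -1.58090977  1.19640249] [-0.21249776 -0.4914135   0.00084421]
```

View pics/ov4.png

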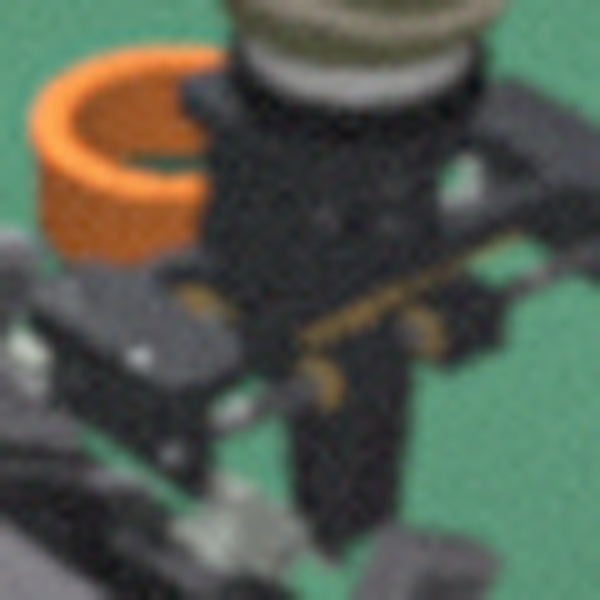

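Call:
apply_moves([
  {"delta_pos": [0, 0, -2.5], "yaw": 0},
  {"delta_pos": [-0.8, -0.2, -5], "yaw": 0},
  {"delta_pos": [-1.6, -0.4, -7.5], "yaw": 0},
  {"delta_pos": [-2.4, -0.5, -10], "yaw": 0},
  {"delta_pos": [-2.4, -0.5, -10], "yaw": 0},
])

```text
clock: 3.77
tool_pos: [0.6321, -0.0537, 0.0756]
orientation: [0.624, 0.782, -0.0, -0.001]
force: [-0.1, 0.5, 0.0]
gripper_width: 0.0005
```

```bash
python3 - <<'E'
from h import *
print(bot.state()['tool_pos'],bot.state()['force'],bot.state()['wrist_torque'])
snap('side','side5')
overlay('side','side5','ov5',(265,165,325,225),10,[])
E
```

```text
[ 0.6320855  -0.05371826  0.07563183] [-0.05670297  0.4983182   0.01471074] [-0.01423964 -0.09336982  0.01318479]
```

View pics/ov5.png

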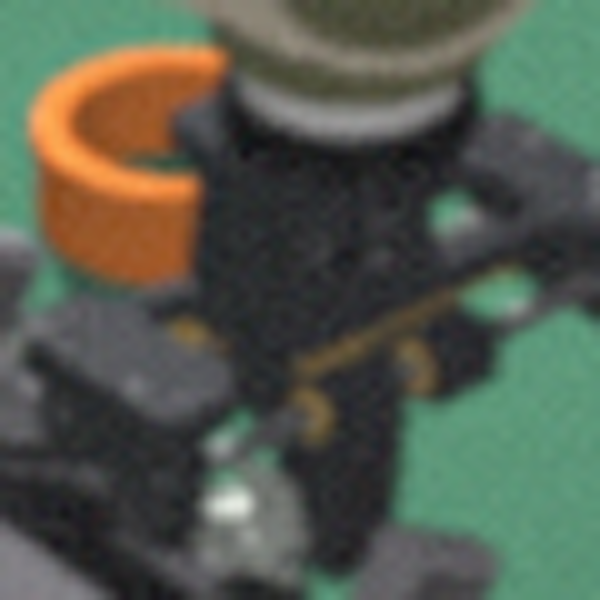

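Call:
apply_moves([
  {"delta_pos": [7, 1.5, 5], "yaw": 0},
  {"delta_pos": [10, 2.5, 30], "yaw": 0},
  {"delta_pos": [10, 2.5, 65], "yaw": 0},
  {"delta_pos": [10, 2.5, 105], "yaw": 0},
  {"delta_pos": [5, 10, 140], "yaw": 0.08},
  {"delta_pos": [-8, 35, 170], "yaw": 0.2},
  {"delta_pos": [-24, 68, 173], "yaw": 0.32},
  {"delta_pos": [-40, 101, 173], "yaw": 0.44},
  {"delta_pos": [-56, 134, 173], "yaw": 0.56},
  {"delta_pos": [-72, 160, 173], "yaw": 0.68},
])

```text
clock: 4.65
tool_pos: [0.5596, 0.1082, 0.2499]
orientation: [0.324, 0.946, 0.0, 0.0]
force: [0.3, -0.6, -0.5]
gripper_width: 0.0004
```

Call:
apply_moves([
  {"delta_pos": [-10, 18, 0], "yaw": 0.12},
  {"delta_pos": [-20, 36, 0], "yaw": 0.24},
  {"delta_pos": [-30, 55, 0], "yaw": 0.36},
  {"delta_pos": [-40, 75, 0], "yaw": 0.48},
  {"delta_pos": [-50, 92, 0], "yaw": 0.6},
  {"delta_pos": [-57, 104, 0], "yaw": 0.7},
  {"delta_pos": [-57, 104, 0], "yaw": 0.757},
  {"delta_pos": [-57, 104, -20], "yaw": 0.757},
  {"delta_pos": [-57, 104, -40], "yaw": 0.757},
  {"delta_pos": [-57, 104, -50], "yaw": 0.757},
], fingers=-0.2)

```text
clock: 5.48
tool_pos: [0.503, 0.2101, 0.1978]
orientation: [-0.045, 0.999, -0.0, -0.001]
force: [-0.4, 0.6, -0.6]
gripper_width: 0.0529
```

```bash
python3 - <<'E'
from h import *
s=bot.state();print(s)
b=snap('side','side6');a=snap('top','top6')
G=(0,255,0);Y=(0,255,255)
overlay('side','side6','ov6',(190,120,320,250),5,[])
overlay('top','top6','ov6t',(170,165,330,275),5,[])
E
```

```text
{'clock': 5.4833, 'qpos': array([ 1.80643663e-01,  3.99738734e-01,  1.50720467e+00,  9.72030653e-06,
        1.23725240e+00, -1.48055367e+00]), 'qvel': array([-0.00470907,  0.10125903,  0.13546604, -0.00145061, -0.24213617,
       -0.00033465]), 'tau': array([ 2.05990090e-01, -4.52624667e+01, -2.54893237e+01, -3.70830981e-03,
        1.02466985e-01, -1.19402743e-02]), 'tool_pos': array([0.50301327, 0.21009356, 0.19779158]), 'orientation': array([-4.51834781e-02,  9.98977857e-01, -1.71202890e-04, -1.29027556e-03]), 'force': array([-0.42829042,  0.59068508, -0.57273287]), 'wrist_torque': array([ 0.098855  , -0.1485097 , -0.04460772]), 'gripper_width': 0.052929546962021436}
```

View pics/ov6.png

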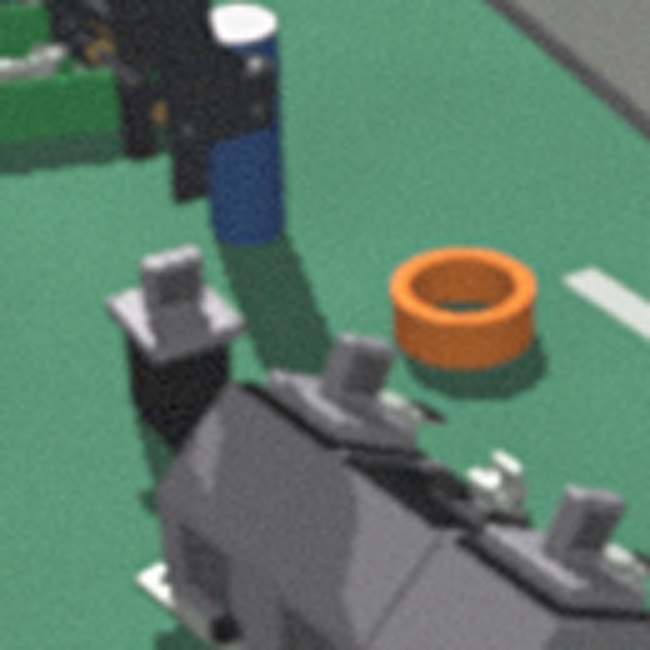

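View pics/ov6t.png

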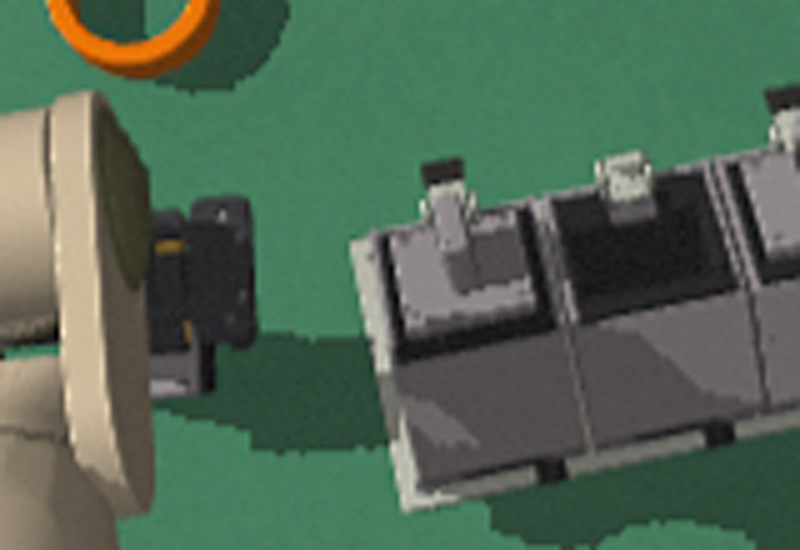

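```bash
python3 - <<'E'
from h import *
print(ray('top',(111,177),.17))
G=(0,255,0)
overlay('side','side6','ov7',(200,120,260,180),10,[(tp(rect(-9,9,y,y+(17 if y>0 else -17),z)),G) for z in(8,-20) for y in(27,-27)])
E
```

```text
[0.63976523 0.43221426 0.17      ]
```

View pics/ov7.png

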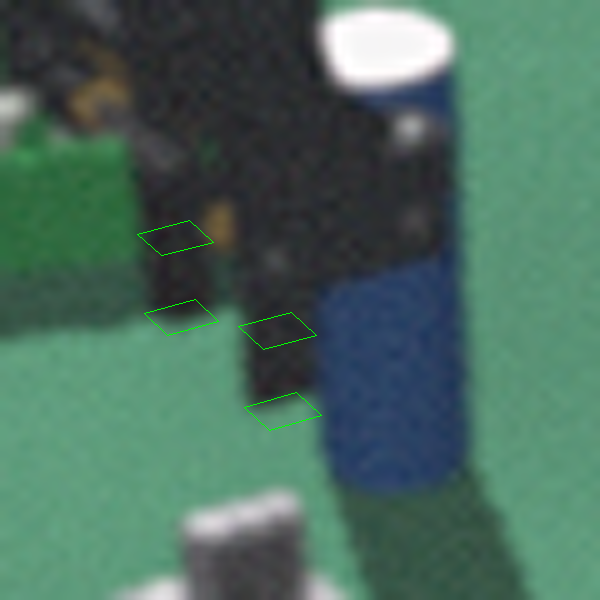

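Call:
apply_moves([
  {"delta_pos": [1, 0, -25], "yaw": 0},
  {"delta_pos": [1, 0, -50], "yaw": 0},
  {"delta_pos": [1, 0, -60], "yaw": 0},
  {"delta_pos": [1, 0, -60], "yaw": 0},
])

```text
clock: 5.92
tool_pos: [0.5043, 0.2099, 0.1386]
orientation: [-0.045, 0.999, -0.0, -0.002]
force: [-0.7, 0.4, -0.1]
gripper_width: 0.0531
```

```bash
python3 - <<'E'
from h import *
G=(0,255,0)
snap('side','side8')
overlay('side','side8','ov8',(200,140,260,200),10,[])
E
```

```text
(no output)
```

View pics/ov8.png

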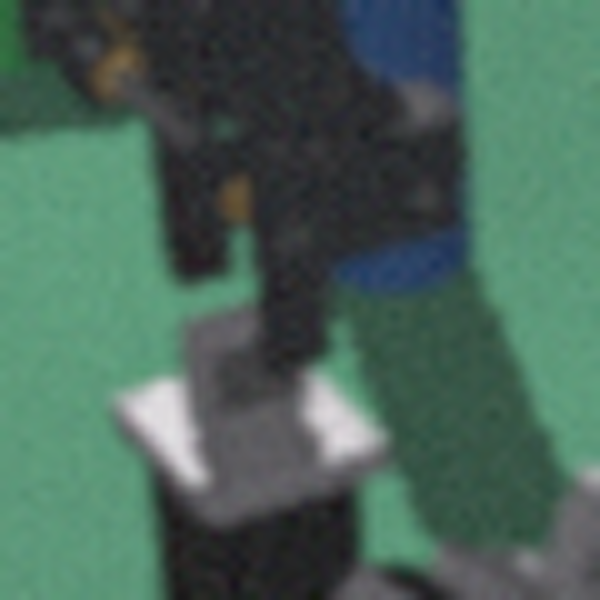

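Call:
apply_moves([
  {"delta_pos": [0, 0, -15], "yaw": 0},
  {"delta_pos": [0, 0, -28], "yaw": 0},
  {"delta_pos": [0, 0, -33], "yaw": 0},
  {"delta_pos": [0, 0, -33], "yaw": 0},
])

```text
clock: 6.3
tool_pos: [0.5051, 0.2101, 0.1072]
orientation: [-0.045, 0.999, 0.0, 0.0]
force: [0.9, -0.4, 0.4]
gripper_width: 0.0528
```

Call:
apply_moves([
  {"delta_pos": [0, 0, 0], "yaw": 0},
  {"delta_pos": [0, 0, 0], "yaw": 0},
  {"delta_pos": [0, 0, 0], "yaw": 0},
  {"delta_pos": [0, 0, 0], "yaw": 0},
  {"delta_pos": [0, 0, 0], "yaw": 0},
  {"delta_pos": [0, 0, 0], "yaw": 0},
], fingers=1, force=6)

```text
clock: 6.8
tool_pos: [0.5049, 0.2103, 0.107]
orientation: [-0.045, 0.999, 0.0, 0.0]
force: [-0.5, 3.0, 0.7]
gripper_width: 0.0163
```

```bash
python3 - <<'E'
from h import *
G=(0,255,0)
print(bot.state()['tool_pos'],bot.state()['force'],bot.state()['wrist_torque'])
snap('side','side9')
overlay('side','side9','ov9',(200,140,260,200),10,[])
E
```

```text
[0.50492307 0.21030269 0.10701952] [-0.52262293  3.00082836  0.71359033] [ 0.43120106 -0.01790395  0.01755779]
```

View pics/ov9.png

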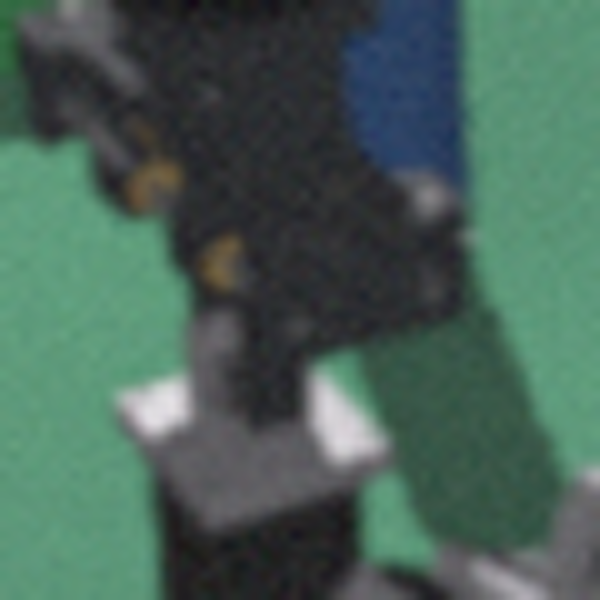

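Call:
apply_moves([
  {"delta_pos": [0, 0, 0], "yaw": 0},
  {"delta_pos": [0, 0, 0], "yaw": 0},
  {"delta_pos": [-3, 0, 0], "yaw": 0},
  {"delta_pos": [-6, 0, 0], "yaw": 0},
  {"delta_pos": [-6, 0, 0], "yaw": 0},
], fingers=-0.3)

```text
clock: 7.27
tool_pos: [0.4982, 0.2101, 0.1067]
orientation: [-0.045, 0.999, -0.0, -0.0]
force: [-0.2, 0.3, 0.3]
gripper_width: 0.0475
```

Call:
apply_moves([
  {"delta_pos": [0, 0, 0], "yaw": 0},
  {"delta_pos": [0, 0, 0], "yaw": 0},
  {"delta_pos": [0, 0, 0], "yaw": 0},
  {"delta_pos": [0, 0, 0], "yaw": 0},
  {"delta_pos": [0, 0, 0], "yaw": 0},
  {"delta_pos": [0, 0, 0], "yaw": 0},
], fingers=1, force=6)

```text
clock: 7.77
tool_pos: [0.4987, 0.2102, 0.1066]
orientation: [-0.045, 0.999, 0.0, -0.0]
force: [0.8, -0.8, -4.7]
gripper_width: 0.0159
```

```bash
python3 - <<'E'
from h import *
G=(0,255,0)
print(bot.state()['tool_pos'],bot.state()['force'],bot.state()['wrist_torque'],bot.state()['gripper_width'])
snap('side','side10')
overlay('side','side10','ov10',(200,140,260,200),10,[])
E
```

```text
[0.49872889 0.21018406 0.10656006] [ 0.77241395 -0.84912644 -4.67028418] [-0.03952493 -0.14141833 -0.00293873] 0.015926882213472413
```

View pics/ov10.png

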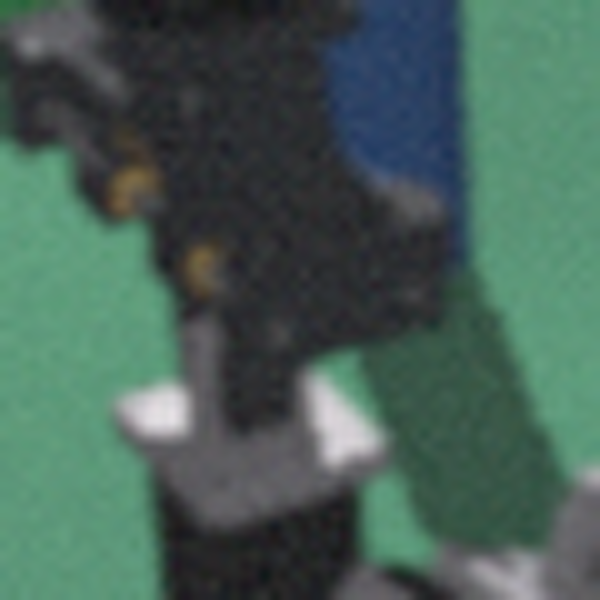

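Call:
apply_moves([
  {"delta_pos": [0, 0, -1.5], "yaw": 0},
  {"delta_pos": [4, 0.4, -1], "yaw": 0},
  {"delta_pos": [9, 0.8, -0.7], "yaw": 0},
  {"delta_pos": [14, 1.2, -0.4], "yaw": 0},
  {"delta_pos": [19, 1.7, -0.2], "yaw": 0},
  {"delta_pos": [24, 2.1, -0.2], "yaw": 0},
  {"delta_pos": [29, 2.6, -0.3], "yaw": 0},
  {"delta_pos": [34, 3, -0.6], "yaw": 0},
  {"delta_pos": [34, 3, -0.6], "yaw": 0},
], force=5)

```text
clock: 8.57
tool_pos: [0.5337, 0.2131, 0.1058]
orientation: [-0.045, 0.999, 0.0, 0.0]
force: [0.1, 0.3, 3.0]
gripper_width: 0.016
```

```bash
python3 - <<'E'
from h import *
print(bot.state()['tool_pos'],bot.state()['force'],bot.state()['wrist_torque'],bot.state()['gripper_width'])
snap('side','side11')
overlay('side','side11','ov11',(190,130,270,210),7,[])
E
```

```text
[0.53366144 0.21312198 0.10579823] [0.09949491 0.28416587 2.95086472] [ 0.10474645 -0.24615583 -0.01575124] 0.01597583619684076
```

View pics/ov11.png

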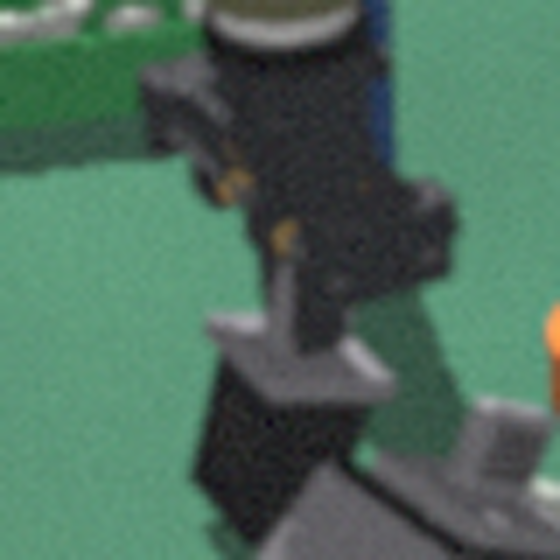

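Call:
apply_moves([
  {"delta_pos": [5, 0.4, -0.3], "yaw": 0},
  {"delta_pos": [10, 0.9, -1], "yaw": 0},
  {"delta_pos": [15, 1.3, -1.9], "yaw": 0},
  {"delta_pos": [20, 1.8, -3], "yaw": 0},
  {"delta_pos": [25, 2.2, -4.5], "yaw": 0},
  {"delta_pos": [29, 2.6, -5.8], "yaw": 0},
  {"delta_pos": [29, 2.6, -5.8], "yaw": 0},
])

```text
clock: 9.2
tool_pos: [0.5624, 0.2157, 0.0998]
orientation: [-0.045, 0.999, -0.0, -0.0]
force: [-0.3, -0.1, -2.7]
gripper_width: 0.0159
```

```bash
python3 - <<'E'
from h import *
print(bot.state()['tool_pos'],bot.state()['force'],bot.state()['wrist_torque'],bot.state()['gripper_width'])
snap('side','side12')
overlay('side','side12','ov12',(190,130,270,210),7,[])
E
```

```text
[0.56242469 0.21566002 0.0997938 ] [-0.25445298 -0.0746351  -2.71200106] [ 0.09587877 -0.13254156 -0.00636385] 0.01585774761281571
```

View pics/ov12.png

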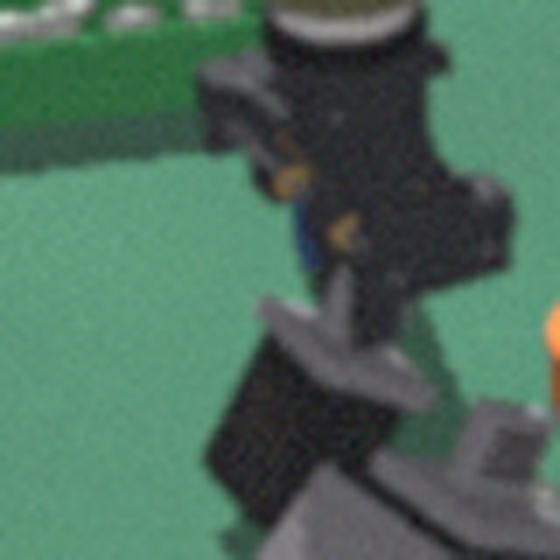

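Call:
apply_moves([
  {"delta_pos": [0, 0, 0], "yaw": 0},
  {"delta_pos": [0, 0, 0], "yaw": 0},
  {"delta_pos": [0, 0, 0], "yaw": 0},
  {"delta_pos": [0, 0, 3], "yaw": 0},
  {"delta_pos": [0, 0, 8], "yaw": 0},
  {"delta_pos": [0, 0, 16], "yaw": 0},
  {"delta_pos": [0, 0, 26], "yaw": 0},
  {"delta_pos": [0, 0, 38], "yaw": 0},
  {"delta_pos": [0, 0, 50], "yaw": 0},
  {"delta_pos": [0, 0, 60], "yaw": 0},
], force=58)

```text
clock: 10.08
tool_pos: [0.5621, 0.2158, 0.1623]
orientation: [-0.045, 0.999, 0.0, 0.001]
force: [-0.1, -0.9, -3.3]
gripper_width: 0.0156
```

Call:
apply_moves([
  {"delta_pos": [0, 0, 15], "yaw": 0},
  {"delta_pos": [0, 0, 35], "yaw": 0},
  {"delta_pos": [0, 0, 60], "yaw": 0},
  {"delta_pos": [0, 0, 85], "yaw": 0},
  {"delta_pos": [0, 0, 105], "yaw": 0},
  {"delta_pos": [0, 0, 115], "yaw": 0},
  {"delta_pos": [0, 0, 115], "yaw": 0},
])

```text
clock: 10.67
tool_pos: [0.5623, 0.2158, 0.278]
orientation: [-0.045, 0.999, 0.0, 0.002]
force: [0.5, 0.0, -3.1]
gripper_width: 0.0155
```

```bash
python3 - <<'E'
from h import *
print(bot.state()['tool_pos'],bot.state()['force'],bot.state()['wrist_torque'],bot.state()['gripper_width'])
snap('side','side13')
overlay('side','side13','ov13',(180,80,300,200),5,[])
E
```

```text
[0.56232167 0.21584908 0.27801225] [ 0.53808703  0.01757189 -3.14410468] [ 0.07563979 -0.30593875 -0.01079058] 0.015497029009916851
```

View pics/ov13.png

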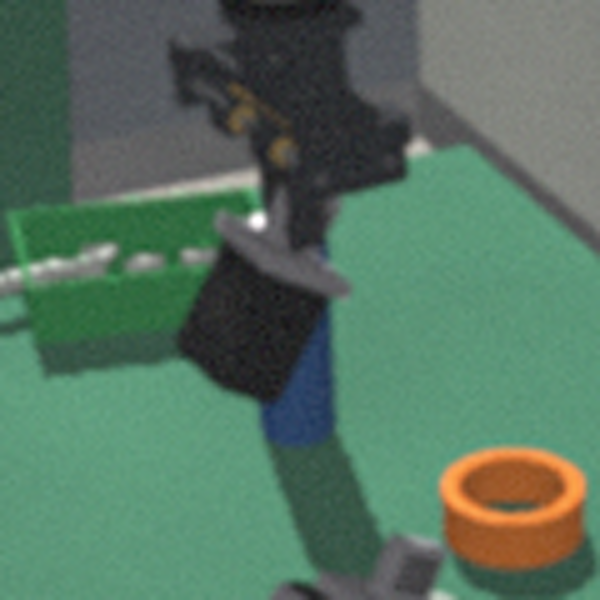

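Call:
apply_moves([
  {"delta_pos": [0, -3, 12], "yaw": 0},
  {"delta_pos": [1, -10, 25], "yaw": 0.01},
  {"delta_pos": [4, -22, 30], "yaw": 0.02},
  {"delta_pos": [8, -40, 30], "yaw": 0.03},
  {"delta_pos": [13, -62, 30], "yaw": 0.04},
  {"delta_pos": [18, -86, 30], "yaw": 0.05},
  {"delta_pos": [23, -111, 30], "yaw": 0.06},
  {"delta_pos": [28, -136, 30], "yaw": 0.07},
  {"delta_pos": [33, -161, 30], "yaw": 0.08},
  {"delta_pos": [38, -186, 30], "yaw": 0.09},
])

```text
clock: 11.55
tool_pos: [0.5995, 0.0286, 0.3034]
orientation: [-0.09, 0.996, 0.0, -0.002]
force: [1.2, 0.0, -4.6]
gripper_width: 0.0155
```

Call:
apply_moves([
  {"delta_pos": [5, -24, 0], "yaw": 0.01},
  {"delta_pos": [9, -46, 0], "yaw": 0.02},
  {"delta_pos": [13, -65, 0], "yaw": 0.03},
  {"delta_pos": [16, -79, 0], "yaw": 0.044},
  {"delta_pos": [18, -87, 0], "yaw": 0.044},
  {"delta_pos": [18, -87, 0], "yaw": 0.044},
  {"delta_pos": [18, -87, 0], "yaw": 0.044},
])

```text
clock: 12.13
tool_pos: [0.6176, -0.0569, 0.3043]
orientation: [-0.112, 0.994, 0.001, -0.001]
force: [-0.6, -0.2, -3.9]
gripper_width: 0.0155
```

```bash
cat >> h.py <<'E'
def packpolys(M,c,col=(0,255,0)):
    f=lambda P:(c+P@M.T,col)
    return [f(rect(-33,33,-36,36,26)),f(rect(-33,33,-36,36,14)),f(rect(-20,20,-8,8,66)),f(rect(-23,23,-33,33,-60)),f(rect(-23,23,-33,33,14))]
def packtool(phi,gx,gz):
    s=bot.state(); M0=R.from_quat(s['orientation']).as_matrix()
    yj=M0[:,1]; th=np.arctan2(yj[1],yj[0])-np.pi/2
    a=np.array([np.cos(th),np.sin(th),0]); up=np.array([0,0,1.])
    z=np.sin(phi)*a+np.cos(phi)*up; x=-np.cos(phi)*a+np.sin(phi)*up; M=np.c_[x,np.cross(z,x),z]
    G=s['tool_pos']-.011*M0[:,2]
    return M,G-M@np.array([gx,0,gz])/1e3,th
E
python3 - <<'E'
from h import *
s=bot.state();print(s['tool_pos'],s['force'],s['wrist_torque'],s['gripper_width'])
snap('side','side14');snap('top','top14')
M,c,th=packtool(np.radians(30),3,50);print(th,c)
overlay('side','side14','ov14',(230,80,340,190),5.4,packpolys(M,c))
E
```

```text
[ 0.61763986 -0.0568714   0.30433012] [-0.57340178 -0.19380734 -3.88753432] [ 0.10463769 -0.23302296  0.01274292] 0.0155012581657677
0.22492392458969057 [ 0.59585365 -0.06126852  0.27122437]
```

View pics/ov14.png

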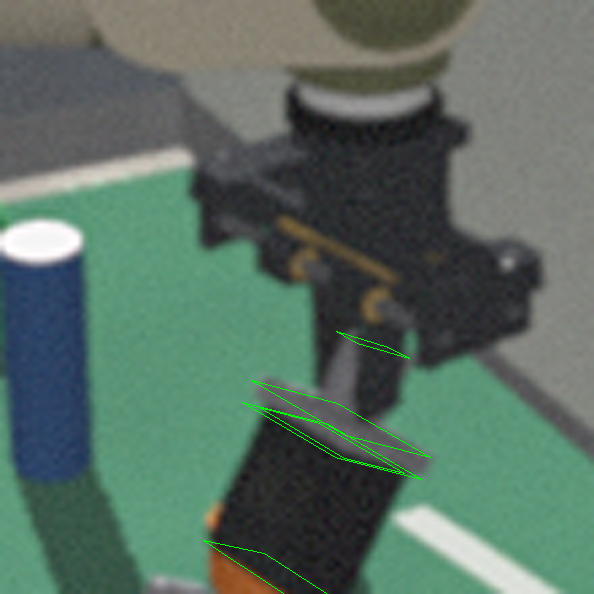

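View pics/top14.png

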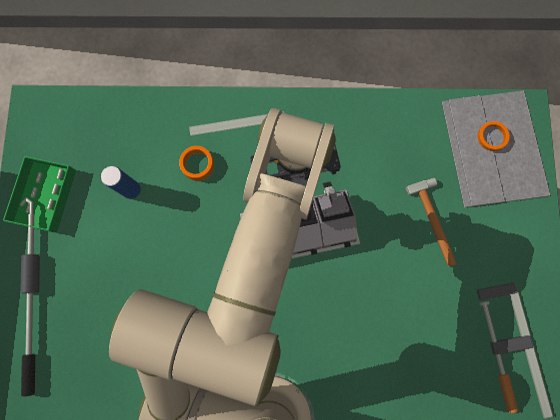

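```bash
python3 - <<'E'
from h import *
M,c,th=packtool(np.radians(30),3,50)
overlay('side','side14','ov15',(262,140,322,205),9,packpolys(M,c))
overlay('side','side14','ov15b',(262,140,322,205),9,[])
E
```

```text
(no output)
```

View pics/ov15.png

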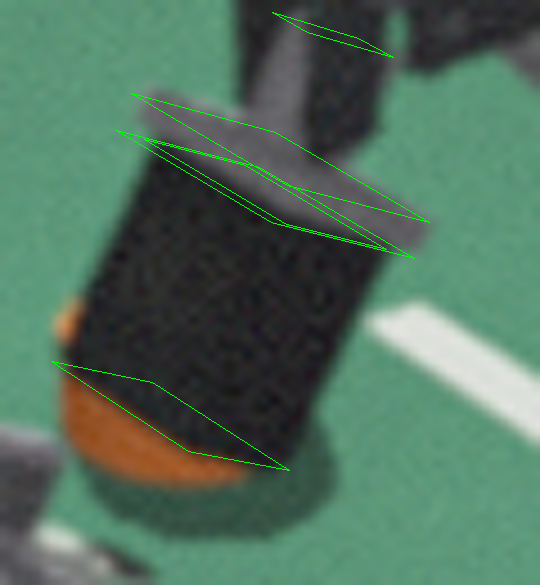

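View pics/ov15b.png

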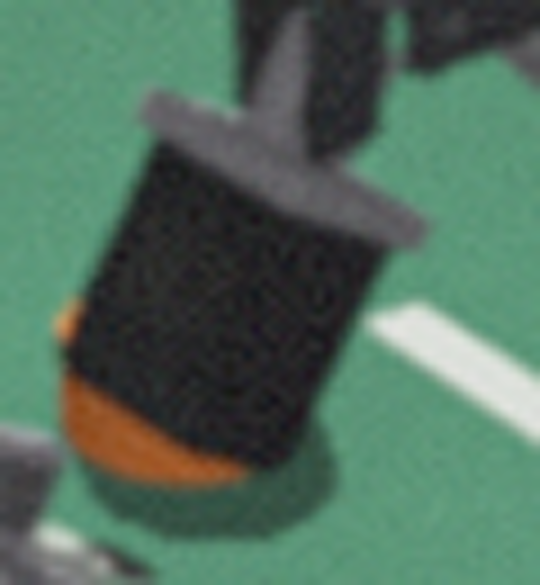

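Call:
apply_moves([
  {"delta_pos": [0, 0, -10], "yaw": 0},
  {"delta_pos": [0, 0, -25], "yaw": 0},
  {"delta_pos": [0, 0, -45], "yaw": 0},
  {"delta_pos": [0, 0, -65], "yaw": 0},
  {"delta_pos": [0, 0, -80], "yaw": 0},
  {"delta_pos": [0, 0, -88], "yaw": 0},
  {"delta_pos": [0, 0, -88], "yaw": 0},
  {"delta_pos": [0, 0, -88], "yaw": 0},
])

```text
clock: 12.9
tool_pos: [0.6179, -0.0569, 0.2176]
orientation: [-0.112, 0.994, -0.0, 0.0]
force: [-0.3, 0.7, -3.4]
gripper_width: 0.0153
```

```bash
python3 - <<'E'
from h import *
s=bot.state();print(s['tool_pos'],s['force'],s['wrist_torque'],s['gripper_width'])
snap('side','side16');a=snap('top','top16')
M,c,th=packtool(np.radians(30),3,50)
p=np.load('bay.npy');print('pack in bay',(bayR(p[3]).T@(c-p[:3])*1e3).round(1),th-p[3])
overlay('side','side16','ov16',(255,165,325,235),8.5,[])
overlay('side','side16','ov16b',(255,165,325,235),8.5,packpolys(M,c)+[(bp(rect(-25,25,-35,35,0)),(0,0,255)),(bp(rect(-35,31,64,136,12)),(255,255,0)),(bp(rect(-35,31,-136,-64,12)),(255,255,0))])
overlay('top','top16','ov16t',(235,150,365,250),6,[])
E
```

```text
[ 0.61789806 -0.0569355   0.21760893] [-0.26336436  0.72562599 -3.35800164] [ 0.13618805 -0.21978545 -0.02118884] 0.015342605650113755
pack in bay [ 1.4 -0.5 84.8] 0.0008042834464272453
```

View pics/ov16.png

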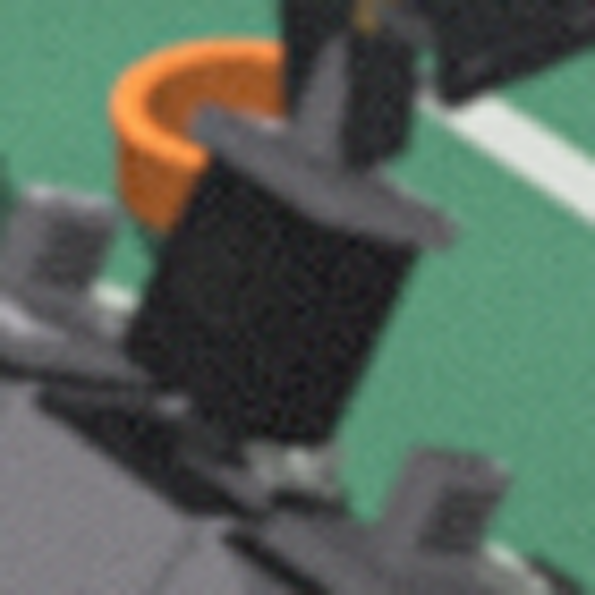

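View pics/ov16b.png

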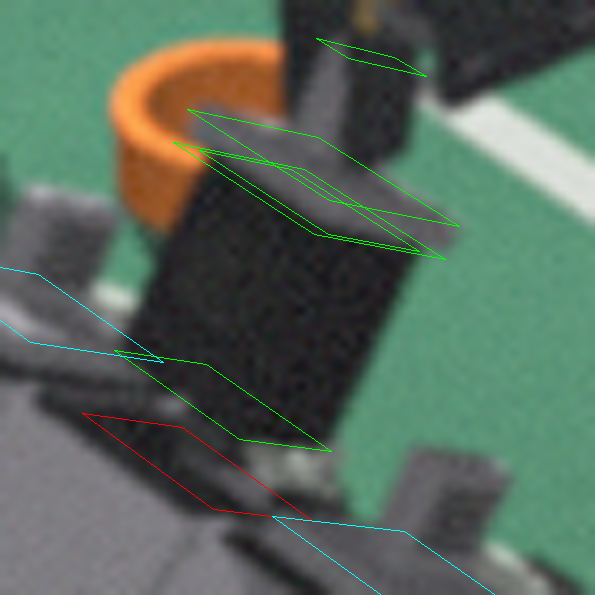

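View pics/ov16t.png

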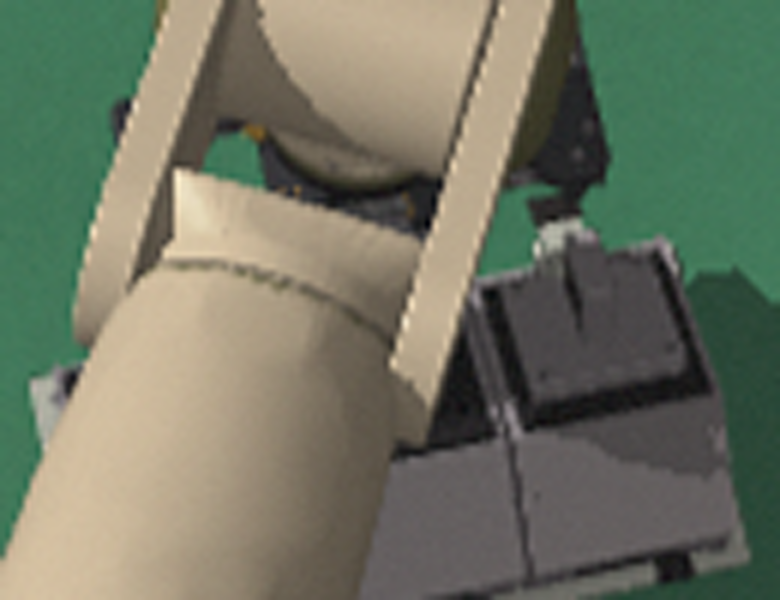

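Call:
apply_moves([
  {"delta_pos": [0, -0.5, -3], "yaw": 0},
  {"delta_pos": [-2, -1, -6.5], "yaw": 0},
  {"delta_pos": [-4.2, -1.5, -10], "yaw": 0},
  {"delta_pos": [-6.4, -2, -13.5], "yaw": 0},
  {"delta_pos": [-8.2, -2.4, -16.8], "yaw": 0},
  {"delta_pos": [-10, -2.8, -20], "yaw": 0},
  {"delta_pos": [-11.9, -3.2, -23.3], "yaw": 0},
  {"delta_pos": [-13.7, -3.6, -26.5], "yaw": 0},
  {"delta_pos": [-13.7, -3.6, -26.5], "yaw": 0},
], force=40)

```text
clock: 13.75
tool_pos: [0.6036, -0.0609, 0.1901]
orientation: [-0.112, 0.994, 0.0, -0.001]
force: [-0.3, -0.1, -3.7]
gripper_width: 0.0154
```

```bash
python3 - <<'E'
from h import *
s=bot.state();print(s['tool_pos'],s['force'],s['wrist_torque'],s['gripper_width'])
snap('side','side17')
M,c,th=packtool(np.radians(30),3,50)
p=np.load('bay.npy');print('pack in bay',(bayR(p[3]).T@(c-p[:3])*1e3).round(1),th-p[3])
overlay('side','side17','ov17',(245,165,325,245),7.3,[])
E
```

```text
[ 0.60358272 -0.06087825  0.19005616] [-0.31553012 -0.1212346  -3.7454476 ] [ 0.05065519 -0.20661895  0.02236803] 0.015446270135560063
pack in bay [ 0.1 -0.1 53.1] 0.0004457640887594039
```

View pics/ov17.png

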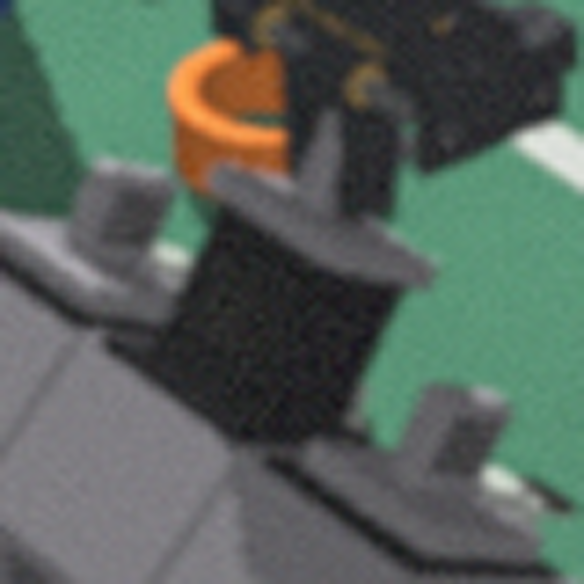

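Call:
apply_moves([
  {"delta_pos": [-1.5, -0.3, -2.6], "yaw": 0},
  {"delta_pos": [-3.4, -0.8, -6.1], "yaw": 0},
  {"delta_pos": [-5.4, -1.2, -9.5], "yaw": 0},
  {"delta_pos": [-7.3, -1.7, -13], "yaw": 0},
  {"delta_pos": [-9.3, -2.1, -16.5], "yaw": 0},
  {"delta_pos": [-11.2, -2.6, -19.9], "yaw": 0},
  {"delta_pos": [-13.2, -3, -23.4], "yaw": 0},
  {"delta_pos": [-13.2, -3, -23.4], "yaw": 0},
])

```text
clock: 14.47
tool_pos: [0.5903, -0.0639, 0.1666]
orientation: [-0.112, 0.994, 0.0, -0.001]
force: [-0.6, 0.8, -5.4]
gripper_width: 0.0158
```

```bash
python3 - <<'E'
from h import *
s=bot.state();print(s['tool_pos'],s['force'],s['wrist_torque'],s['gripper_width'])
snap('side','side18')
M,c,th=packtool(np.radians(30),3,50)
p=np.load('bay.npy');print('pack in bay',(bayR(p[3]).T@(c-p[:3])*1e3).round(1),th-p[3])
overlay('side','side18','ov18',(245,165,325,245),7.3,[])
E
```

```text
[ 0.59030456 -0.06388144  0.16658835] [-0.5857973   0.82440145 -5.35857397] [ 0.09931709 -0.24371295  0.01700837] 0.015821741454484554
pack in bay [ 0.2 -0.1 26. ] 0.0004632503276662536
```

View pics/ov18.png

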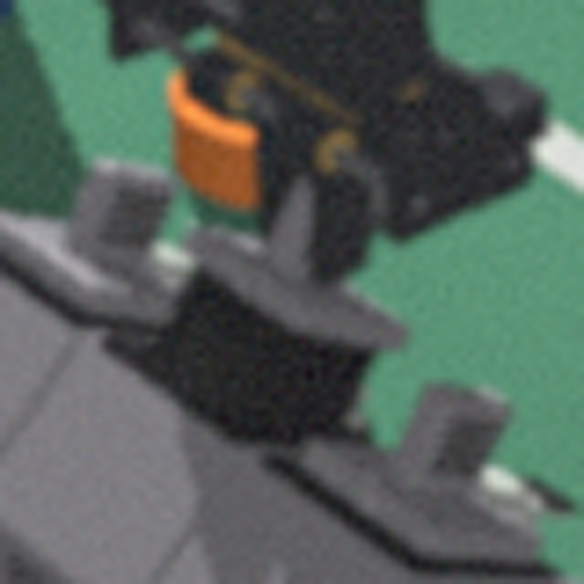

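Call:
apply_moves([
  {"delta_pos": [-1.5, -0.3, -2.6], "yaw": 0},
  {"delta_pos": [-3.4, -0.8, -6.1], "yaw": 0},
  {"delta_pos": [-5.4, -1.2, -9.5], "yaw": 0},
  {"delta_pos": [-7.3, -1.7, -13], "yaw": 0},
  {"delta_pos": [-9.3, -2.1, -16.5], "yaw": 0},
  {"delta_pos": [-10.7, -2.4, -19.1], "yaw": 0},
  {"delta_pos": [-10.7, -2.4, -19.1], "yaw": 0},
])

```text
clock: 15.1
tool_pos: [0.5797, -0.0663, 0.1476]
orientation: [-0.112, 0.994, 0.0, -0.001]
force: [-0.3, -0.5, -3.5]
gripper_width: 0.0158
```

```bash
python3 - <<'E'
from h import *
s=bot.state();print(s['tool_pos'],s['force'],s['wrist_torque'],s['gripper_width'])
snap('side','side19')
M,c,th=packtool(np.radians(30),3,50)
p=np.load('bay.npy');print('pack in bay',(bayR(p[3]).T@(c-p[:3])*1e3).round(1),th-p[3])
overlay('side','side19','ov19',(245,165,325,245),7.3,[])
E
```

```text
[ 0.57972268 -0.06627228  0.14764691] [-0.32648824 -0.47745782 -3.52544995] [ 0.02230154 -0.20143364 -0.01543831] 0.015778133667623363
pack in bay [ 0.1 -0.1  4.1] 0.00046469593155196165
```

View pics/ov19.png

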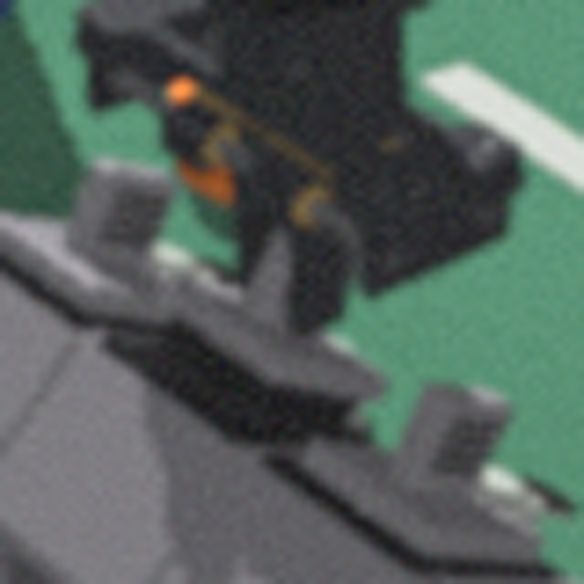

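Call:
apply_moves([
  {"delta_pos": [0, 0, 0], "yaw": 0},
  {"delta_pos": [-1.5, -0.3, -2.6], "yaw": 0},
  {"delta_pos": [-2.9, -0.7, -5.2], "yaw": 0},
  {"delta_pos": [-4.4, -1, -7.8], "yaw": 0},
  {"delta_pos": [-5.9, -1.3, -10.4], "yaw": 0},
  {"delta_pos": [-5.9, -1.3, -10.4], "yaw": 0},
], force=58)

```text
clock: 15.65
tool_pos: [0.5738, -0.0676, 0.1375]
orientation: [-0.112, 0.994, 0.0, -0.001]
force: [-2.8, -1.7, -5.0]
gripper_width: 0.0154
```

```bash
python3 - <<'E'
from h import *
s=bot.state();print(s['tool_pos'],s['force'],s['wrist_torque'],s['gripper_width'])
snap('side','side20')
M,c,th=packtool(np.radians(30),3,50)
p=np.load('bay.npy');print('pack in bay',(bayR(p[3]).T@(c-p[:3])*1e3).round(1),th-p[3])
overlay('side','side20','ov20',(245,165,325,245),7.3,[])
E
```

```text
[ 0.57378126 -0.06763562  0.13751011] [-2.84478605 -1.72530168 -4.96625534] [-0.12348815  0.29094082  0.02421558] 0.01537325069732686
pack in bay [ 0.4 -0.3 -8.5] 0.0005920405000665596
```

View pics/ov20.png

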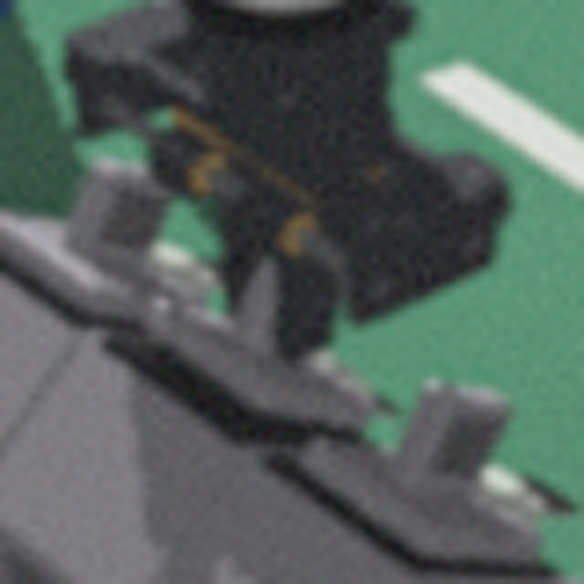

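Call:
apply_moves([
  {"delta_pos": [-1, -0.2, -1.7], "yaw": 0},
  {"delta_pos": [-2, -0.5, -3.5], "yaw": 0},
  {"delta_pos": [-2.7, -0.6, -4.8], "yaw": 0},
  {"delta_pos": [-3.2, -0.7, -5.6], "yaw": 0},
  {"delta_pos": [-3.2, -0.7, -5.6], "yaw": 0},
])

```text
clock: 16.12
tool_pos: [0.5713, -0.0682, 0.1328]
orientation: [-0.112, 0.994, -0.0, 0.001]
force: [-2.6, 0.0, 1.6]
gripper_width: 0.0157
```

```bash
python3 - <<'E'
from h import *
s=bot.state();print(s['tool_pos'],s['force'],s['wrist_torque'],s['gripper_width'])
snap('side','side21')
M,c,th=packtool(np.radians(30),3,50)
p=np.load('bay.npy');print('pack in bay',(bayR(p[3]).T@(c-p[:3])*1e3).round(1),th-p[3])
overlay('side','side21','ov21',(245,165,325,245),7.3,[])
E
```

```text
[ 0.57134519 -0.06822897  0.13284931] [-2.61502347  0.04158489  1.6171619 ] [0.22653412 0.34523147 0.12208893] 0.01570314325838772
pack in bay [  0.2  -0.2 -13.5] 0.0006910092180465455
```

View pics/ov21.png

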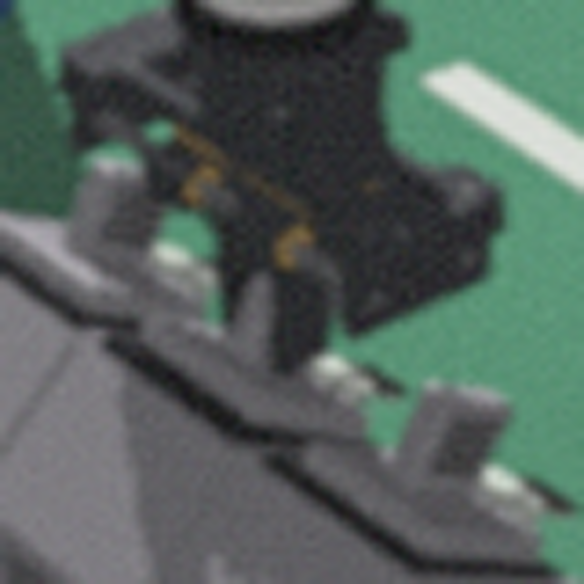

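Call:
apply_moves([
  {"delta_pos": [-0.5, -0.1, -1], "yaw": 0},
  {"delta_pos": [-1, -0.2, -2], "yaw": 0},
  {"delta_pos": [-1.5, -0.3, -2.8], "yaw": 0},
  {"delta_pos": [-1.5, -0.3, -2.8], "yaw": 0},
  {"delta_pos": [-1.5, -0.3, -2.8], "yaw": 0},
])

```text
clock: 16.58
tool_pos: [0.5711, -0.0683, 0.1326]
orientation: [-0.112, 0.994, -0.001, 0.003]
force: [-5.0, 4.2, 19.2]
gripper_width: 0.0153
```

```bash
python3 - <<'E'
from h import *
s=bot.state();print(s['tool_pos'],s['force'],s['wrist_torque'],s['gripper_width'])
snap('side','side22')
M,c,th=packtool(np.radians(30),3,50)
p=np.load('bay.npy');print('pack in bay',(bayR(p[3]).T@(c-p[:3])*1e3).round(1),th-p[3])
overlay('side','side22','ov22',(245,165,325,245),7.3,[])
E
```

```text
[ 0.571055   -0.06830446  0.13260939] [-4.99087966  4.20096685 19.24683491] [0.89980318 0.66909545 0.14367253] 0.015282169810901561
pack in bay [  0.4  -0.1 -13.9] 0.0008957829711158105
```

View pics/ov22.png

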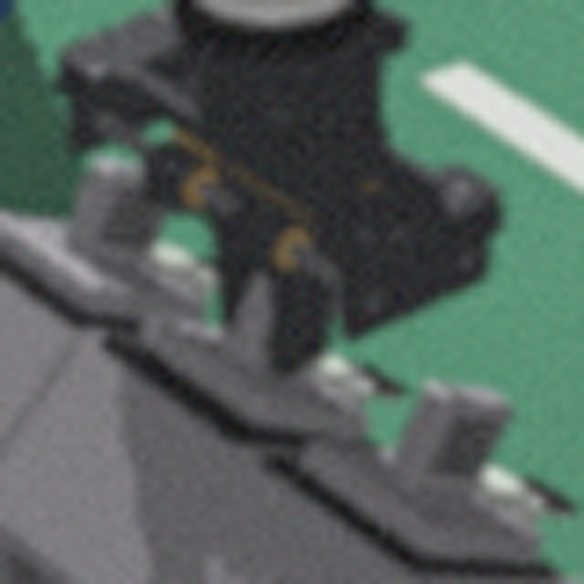

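Call:
apply_moves([
  {"delta_pos": [0.7, 0.2, 1.2], "yaw": 0},
  {"delta_pos": [1.3, 0.2, 2.4], "yaw": 0},
  {"delta_pos": [1.3, 0.2, 2.4], "yaw": 0},
], force=20)

```text
clock: 16.88
tool_pos: [0.5712, -0.0683, 0.1327]
orientation: [-0.112, 0.994, -0.0, 0.001]
force: [-4.7, 1.7, 7.5]
gripper_width: 0.016
```

Call:
apply_moves([
  {"delta_pos": [0, 0, 0], "yaw": 0},
  {"delta_pos": [0, 0, 0], "yaw": 0},
  {"delta_pos": [0, 0, 0], "yaw": 0},
  {"delta_pos": [0, 0, 0], "yaw": 0},
  {"delta_pos": [0, 0, 0], "yaw": 0},
  {"delta_pos": [0, 0, 2], "yaw": 0},
  {"delta_pos": [0, 0, 4], "yaw": 0},
], fingers=0.1)

```text
clock: 17.47
tool_pos: [0.5709, -0.0684, 0.136]
orientation: [-0.112, 0.994, 0.0, -0.0]
force: [-0.4, 0.2, 0.3]
gripper_width: 0.0395
```

```bash
python3 - <<'E'
from h import *
s=bot.state();print(s['tool_pos'],s['force'],s['wrist_torque'],s['gripper_width'])
snap('side','side23')
overlay('side','side23','ov23',(245,165,325,245),7.3,[])
E
```

```text
[ 0.57091576 -0.06840819  0.13597275] [-0.36070347  0.23779263  0.28875354] [ 0.09374863 -0.12957277  0.01360337] 0.03953656373439048
```

View pics/ov23.png

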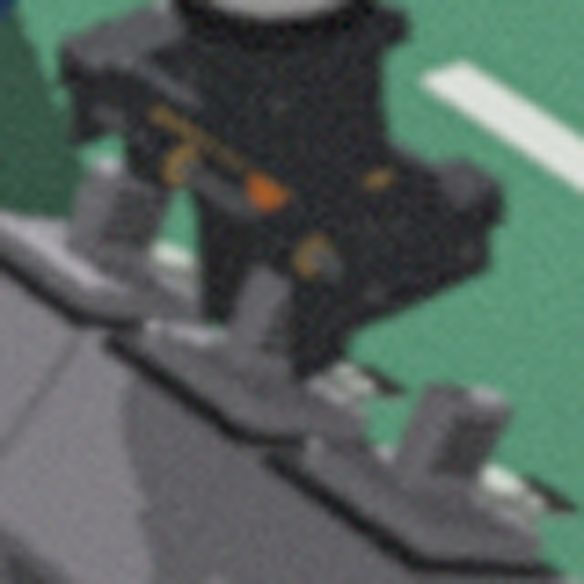

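Call:
apply_moves([
  {"delta_pos": [0, 0, 6], "yaw": 0},
  {"delta_pos": [0, 0, 18], "yaw": 0},
  {"delta_pos": [0, 0, 40], "yaw": 0},
  {"delta_pos": [0, 0, 70], "yaw": 0},
  {"delta_pos": [0, 0, 100], "yaw": 0},
  {"delta_pos": [0, -10, 130], "yaw": 0},
  {"delta_pos": [-15, -35, 140], "yaw": 0},
  {"delta_pos": [-35, -65, 140], "yaw": 0},
  {"delta_pos": [-55, -95, 140], "yaw": 0},
  {"delta_pos": [-75, -125, 140], "yaw": 0},
])

```text
clock: 18.35
tool_pos: [0.4949, -0.1943, 0.2766]
orientation: [-0.112, 0.994, -0.0, 0.0]
force: [-0.2, 0.1, 0.6]
gripper_width: 0.0397
```

Call:
apply_moves([
  {"delta_pos": [-20, -30, 0], "yaw": 0},
  {"delta_pos": [-40, -60, 0], "yaw": 0},
  {"delta_pos": [-60, -90, 0], "yaw": 0},
  {"delta_pos": [-80, -120, 0], "yaw": 0},
  {"delta_pos": [-95, -145, 0], "yaw": 0},
  {"delta_pos": [-100, -155, 0], "yaw": 0},
  {"delta_pos": [-100, -155, 0], "yaw": 0},
])

```text
clock: 18.93
tool_pos: [0.395, -0.3499, 0.2761]
orientation: [-0.11, 0.994, -0.0, 0.0]
force: [-0.4, -0.4, 1.4]
gripper_width: 0.0395
```

```bash
python3 - <<'E'
from h import *
s=bot.state();print(s['clock'],s['tool_pos'],s['force'])
snap('side','side24');snap('top','top24')
G=(0,255,0);Y=(0,255,255);Bl=(255,0,0)
pl=[]
for y in(-100,0,100): pl+=[(bp(rect(-35,31,y-36,y+36,12)),G),(bp(rect(-22,18,y-8,y+8,52)),Bl),(bp(rect(-81,-63,y-12,y+12,15)),Y)]
overlay('side','side24','ov24',(205,165,335,295),4.5,pl)
overlay('top','top24','ov24t',(235,175,365,275),6,pl)
overlay('top','top24','ov24u',(235,175,365,275),6,[])
E
```

```text
18.9333 [ 0.39498985 -0.34991543  0.27611119] [-0.42165153 -0.43535506  1.38443193]
```

View pics/ov24.png

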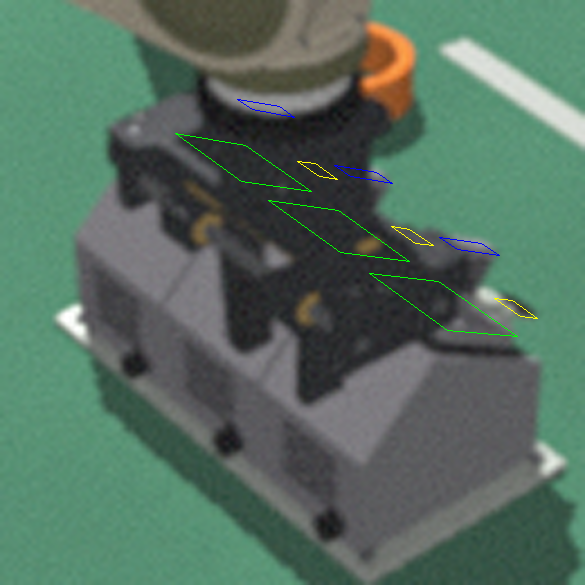

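View pics/ov24t.png

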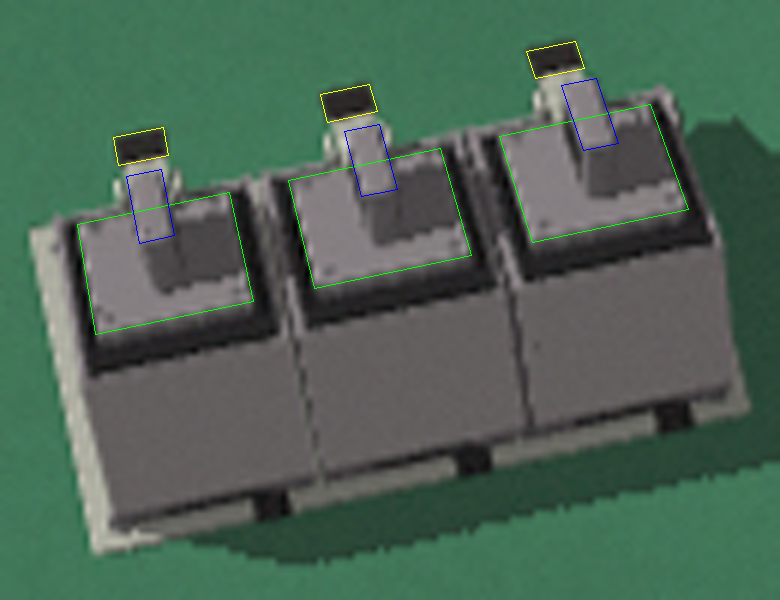

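View pics/ov24u.png

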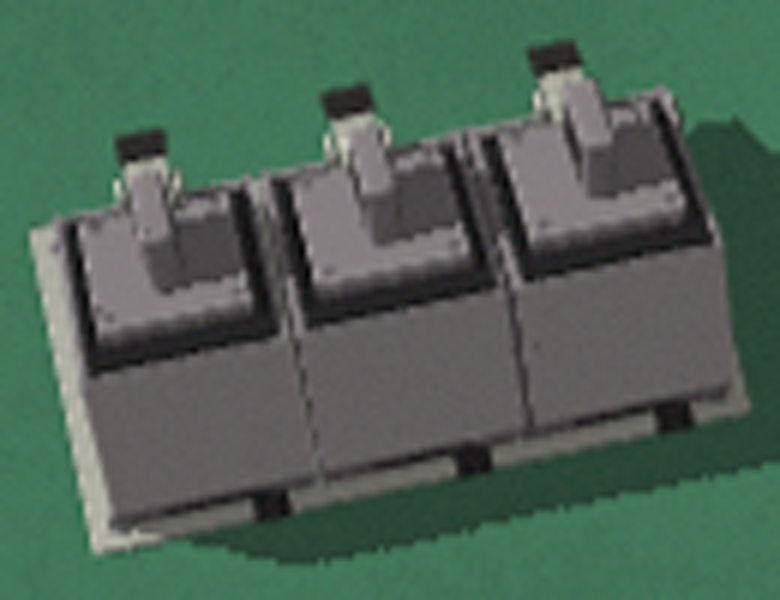

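View pics/top24.png

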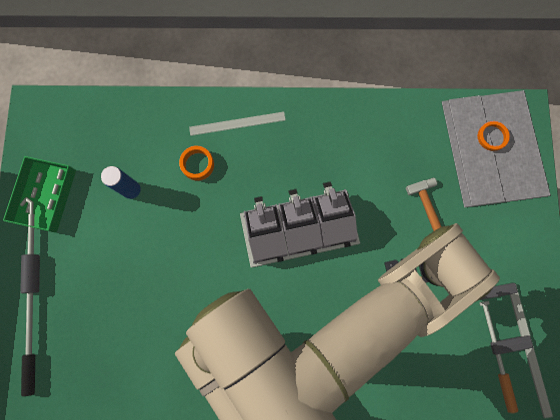

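```bash
python3 - <<'E'
from rig import bot
print(bot.finish_job())
E
```

```text
the job is handed in; nothing more can be done
None
```

The pack is home in the middle bay with its latch shut over the cap. I handed the job in at about 19 s of the 58 s allowed; `finish_job` reports no verdict.

**What I did**
- **Latch:** I pressed the middle bay's thumb pad down along the shaft with closed fingers until it flipped. The force fell to zero, and the pictures showed the claw standing open. My first press met more sideways force than expected, so I moved 3.5 mm outwards before carrying on.
- **Tilting the pack:** The moves cannot tilt the tool, so I gripped the rib lightly and tipped the pack on its foot edge to about 30°. I then gripped it hard, lifted it and pushed it along the leaning shaft.
- **Re-grip:** I re-gripped once, 6 mm nearer the robot, because the first grip looked off-centre on the rib.
- **Seating:** I pushed until it stopped with the tool reading about 19 N upward, then let go and backed away.

**Last checks**
- **Position:** The arm put the pack at x 0.4, y -0.1 and z -13.9 mm in the bay frame when it bottomed. This depends on my camera fit and assumed grip point, so it is good to about 2 mm.
- **Final top view:** The loaded pack's cap, rib and latch pad line up with my drawn model as well as those of the two packs on charge. Those two packs and latches look the same as at the start.
- **Surroundings:** The can and tape roll are where they were. The arm hides most of the hammer's handle, but its head is in the same place.
- **Not confirmed:** In the last side picture the gripper hid the charger, so only the top view confirms the final state.

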